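Stow the plinth blocks, rock the wedge loose and shut the drawer

ROBOT

A 6-joint arm with a two-finger parallel gripper is mounted at the origin on the work surface. World frame = base frame: x ahead of the robot, y to its left, z up, the work surface at z = 0. Lengths are in m, angles in rad, forces in N, time in s.
With the tool pointing down it reaches from about 0.425 to 0.95 m from the base axis. Payload 3.5 kg.
Tool frame: the origin (TCP) lies midway between the tips of the shut fingers; the grasp point (between the pads) lies 19 mm behind it (manip.pinch_z is the distance from the TCP to the grasp point, in m); z points along the fingers, y is the direction in which the jaws open and shut (so a half turn about z gives the same grasp; the last joint's range is limited). The gripper opens to 85 mm and grips with 20 to 120 N. Pads are 22 mm wide; open, the fingers measure 114 mm over their backs; the gripper's body (76 mm by 85 mm) begins 54 mm behind the grasp point. The pads swing forward as they close: fully open they stand 13 mm farther back than shut.
Start: joints at [1.116, 0.286, 1.577, -0, 1.279, -0.15], TCP at [0.203, 0.644, 0.231] pointing down, gripper open.
Joint ranges: [-2.77, 2.77], [-0.9, 2.22], [0.21, 2.48], [-1.53, 4.67], [0.24, 2.81], [-2.84, 2.84]. Speed limits (rad/s): [2.79, 2.79, 3.14, 3.14, 3.14, 3.14].

INTERFACE

Orientations are given as a 3x3 rotation matrix whose columns are the frame's x, y, z axes.
In Python, from rig import manip gives the robot as it stands.
- The arm moves only by the tool servo_tool, never from a script. Its argument "series" is text: rows parted by semicolons, each of 7 numbers parted by spaces: the shift along the tool's x, y, z in m, then the turn, a rotation vector about the tool's x, y, z in rad, then the opening, from 0 (shut) to 1 (fully open). A call has 1 to 20 rows; each row shifts and turns the commanded pose from where the row before left it, along the tool's axes as they then stand; what a row does not reach is not made up. A row lasts 1/12 s, in which the tool goes at most 41.7 mm and 7.16 degrees, less where a joint would pass 70% of its speed; a pose out of reach is approached as far as the arm can. A call with a gripper value outside its range is refused whole. The fingers move at their own pace and stop on an object; the grip force is fixed at half the most. Time passes only in rows, so rows that do not move let the fingers close. It gives the time, the measured TCP pose, the force and the opening at its end, in the units of the state.
- manip.observe(): the state, without advancing time (a new reading comes with each control period).
- manip.capture(name): name is "scene" or "side" or "wrist"; returns a dict with "img" (480x640x3 uint8, blue, green, red), "depth" (480x640 float32, m along the optical axis (not along the pixel's ray), 0 where there is no reading), "camera_matrix" (3x3 intrinsics, pixels), "R" (3x3) and "t" (3): a world point X has camera coordinates R X + t. Camera axes: x right, y down, z forward; pixel columns grow to the right and rows downward; lengths in m; the calibration is good to about 2 mm. A picture is of the moment at which its call begins.
- manip.hand_in(): hands the job in, once; it reports no verdict.
The state is a dict: "time_s": time; "joints": joint angles; "joint_vel": joint speeds; "effort": joint torques, N m; "eef_pos": TCP position; "tool_rot": TCP orientation; "force": force on the tool from outside, world axes, zero at the start; "ft_torque": the same for the moment, N m; "grip_width": finger opening in m.
Only numpy, scipy, OpenCV 4.12 (cv2) and the standard library are available. Lean on these libraries where they do the work, as an engineer would, in place of code of your own. Each camera call takes 0.05 s, during which the arm holds its last target.

TASK

While the orange wedge still holds the drawer open, lay all the pale plinth blocks from the green mat in the drawer like bricks, parallel to the dark row: two side by side on the dark row, each over a joint of it, and if there is a third, one more on those two, over their joint. Then rock the wedge loose where it stands, first towards the cabinet, then back towards the robot, and so on by turns until it slides up and out, without ever lifting the drawer unit off its feet, and leave the wedge foot down in the white caddy. Last, push the drawer fully home until it clicks, with the stack still in order; leave the glue bottle and amber jar where they are.

Things in the scene. Friction and masses are not known exactly. Their poses are not given: they have to be found in the camera images.
- unit: Low pale wooden drawer unit on rubber feet. x points into the cabinet (away from the robot), y left, z up; origin at its underside (4 mm above the table), mid-width, in the plane of the cabinet's front. Cabinet: x 0 to 185 mm, 300 wide, top at z 138; base plate 8 mm thick from x -195. Weighs only 2.5 kg without blocks: an upward pull over 25 to 30 N lifts it
- drawer (a joint): Opening of the blue-fronted drawer in m: 0 = home, 0.172 = fully open (start). Slides along the unit's x (home is +x), about 2 N friction; a roller catch resists with about 5 N more from 15 to 7 mm, then pulls it home. The upper corners of its front strike the wedge while that is in its pocket, after about 20 mm of closing
- drawer_row (a point): Point on the drawer floor at the middle of the dark row, moving with it; axes as the unit's. Dark blocks lie end to end along y, centres at y +72, 0, -72 mm, joints at y +36, -36. Centres of the three courses: z 17, 51, 85. Inside faces: front x -67, back x +85, sides y +-112; sides and back rise to z 59, front to z 110. When open it lies 105 mm in front of the cabinet
- drawer_front (a point): Middle of the top edge of the drawer's blue front panel, on its outer face (robot side), moving with the drawer; axes as the unit's. The panel's outer face is flat from 0 to 45 mm below the point across 300 mm; a bar handle sticks out 40 mm about 80 mm below the point
- wedge: Orange wedge, 130 mm tall, 30 wide along x, 90 g; along y 10 thick at the foot, 20 at 85 mm up; from 82 to 130 a straight handle, 22 thick along y, 30 along x. Origin mid foot underside, z up to the handle. Starts upright, jammed in the pocket, axes as the unit's. A straight pull needs 40 to 60 N; while the handle is swung 14 mm to and fro along the unit's x it creeps up 2 to 3 mm a swing
- pocket (a point): Mouth of the wedge pocket, mid-width, 66 mm above the unit's underside, at the left in front of the cabinet; axes as the unit's. The wedge is squeezed (55 N, easing to 20 N as it rises) along y between a fixed wooden cheek (right) and a black sprung rubber shoe (left), both 44 mm long in x, 12 thick. Open above and at both x ends. The wedge's foot starts 50 mm below the mouth and is free on rising that far
- wedge_top (a point): Middle of the top of the wedge's handle, 130 mm above the foot
- caddy: White open-topped plastic caddy, 112 (x) x 102 (y) mm outside, 65 mm high, walls and floor 5 mm, 0.6 kg, loose on the table. Origin under its centre, at the table
- mat: Green mat, 210 (x) x 130 (y) mm, 4 mm thick, lying on the table; the pale blocks start on it. Origin under its centre
- block_a: Pale hardwood block A (may be absent); origin at the middle of one long side, 17 mm from its centre; y along its length
- block_b: Pale hardwood block B (may be absent); origin at the middle of one long side, 17 mm from its centre; y along its length
- block_c: Pale hardwood block C (may be absent); origin at the middle of one long side, 17 mm from its centre; y along its length
- block_a_mid (a point): Pale hardwood block, square bar 34 x 34 mm in section and 66 mm long, 85 g. Point at its very centre; y runs along its length (any of the four long sides may be up). Starts on the green mat; two or three of them are there
- block_b_mid (a point): Pale hardwood block, square bar 34 x 34 mm in section and 66 mm long, 85 g. Point at its very centre; y runs along its length (any of the four long sides may be up). Starts on the green mat; two or three of them are there
- block_c_mid (a point): Pale hardwood block, square bar 34 x 34 mm in section and 66 mm long, 85 g. Point at its very centre; y runs along its length (any of the four long sides may be up). Starts on the green mat; two or three of them are there
- base_a: Dark block of the row in the drawer; origin at the middle of its underside; y along its length
- base_b: Dark block of the row in the drawer; origin at the middle of its underside; y along its length
- base_c: Dark block of the row in the drawer; origin at the middle of its underside; y along its length
- base_a_mid (a point): Dark hardwood block, square bar 34 x 34 mm in section and 66 mm long, 85 g. Point at its very centre; y runs along its length (any of the four long sides may be up). In the drawer from the start, left
- base_b_mid (a point): Dark hardwood block, square bar 34 x 34 mm in section and 66 mm long, 85 g. Point at its very centre; y runs along its length (any of the four long sides may be up). In the drawer from the start, middle
- base_c_mid (a point): Dark hardwood block, square bar 34 x 34 mm in section and 66 mm long, 85 g. Point at its very centre; y runs along its length (any of the four long sides may be up). In the drawer from the start, right
- glue: White glue bottle, 52 mm across, 140 mm tall, loose; leave alone. Origin under its centre
- varnish: Amber jar, 68 mm across, 85 mm tall, loose; leave alone. Origin under its centre
Things that resemble listed ones, but are neither listed nor needed, are in the scene too. Of the things like the wedge, leave any that is grey or pink; of the rest the smaller one is meant.

How it is judged:
On the way, in this order (a step that is already met when the one before it is completed fails the run):
1. all pale blocks laid staggered on the dark row and let go, the wedge still in its pocket (((x of block_a_mid in the frame of drawer_row between -0.018 and 0.018 m and y of block_a_mid in the frame of drawer_row between 0.021 and 0.051 m and z of block_a_mid in the frame of drawer_row between 0.044 and 0.058 m and angle between the y axis of block_a and the y axis of unit, either way round below 0.17 rad) or (x of block_a_mid in the frame of drawer_row between -0.018 and 0.018 m and y of block_a_mid in the frame of drawer_row between -0.051 and -0.021 m and z of block_a_mid in the frame of drawer_row between 0.044 and 0.058 m and angle between the y axis of block_a and the y axis of unit, either way round below 0.17 rad) or (x of block_a_mid in the frame of drawer_row between -0.018 and 0.018 m and y of block_a_mid in the frame of drawer_row between -0.015 and 0.015 m and z of block_a_mid in the frame of drawer_row between 0.078 and 0.092 m and angle between the y axis of block_a and the y axis of unit, either way round below 0.17 rad)) and ((x of block_b_mid in the frame of drawer_row between -0.018 and 0.018 m and y of block_b_mid in the frame of drawer_row between 0.021 and 0.051 m and z of block_b_mid in the frame of drawer_row between 0.044 and 0.058 m and angle between the y axis of block_b and the y axis of unit, either way round below 0.17 rad) or (x of block_b_mid in the frame of drawer_row between -0.018 and 0.018 m and y of block_b_mid in the frame of drawer_row between -0.051 and -0.021 m and z of block_b_mid in the frame of drawer_row between 0.044 and 0.058 m and angle between the y axis of block_b and the y axis of unit, either way round below 0.17 rad) or (x of block_b_mid in the frame of drawer_row between -0.018 and 0.018 m and y of block_b_mid in the frame of drawer_row between -0.015 and 0.015 m and z of block_b_mid in the frame of drawer_row between 0.078 and 0.092 m and angle between the y axis of block_b and the y axis of unit, either way round below 0.17 rad)) and ((x of block_c_mid in the frame of drawer_row between -0.018 and 0.018 m and y of block_c_mid in the frame of drawer_row between 0.021 and 0.051 m and z of block_c_mid in the frame of drawer_row between 0.044 and 0.058 m and angle between the y axis of block_c and the y axis of unit, either way round below 0.17 rad) or (x of block_c_mid in the frame of drawer_row between -0.018 and 0.018 m and y of block_c_mid in the frame of drawer_row between -0.051 and -0.021 m and z of block_c_mid in the frame of drawer_row between 0.044 and 0.058 m and angle between the y axis of block_c and the y axis of unit, either way round below 0.17 rad) or (x of block_c_mid in the frame of drawer_row between -0.018 and 0.018 m and y of block_c_mid in the frame of drawer_row between -0.015 and 0.015 m and z of block_c_mid in the frame of drawer_row between 0.078 and 0.092 m and angle between the y axis of block_c and the y axis of unit, either way round below 0.17 rad)) and x of base_a_mid in the frame of drawer_row between -0.018 and 0.018 m and y of base_a_mid in the frame of drawer_row between 0.057 and 0.087 m and z of base_a_mid in the frame of drawer_row between 0.01 and 0.024 m and angle between the y axis of each of base_a, base_b, base_c and the y axis of unit, either way round below 0.17 rad and x of base_b_mid in the frame of drawer_row between -0.018 and 0.018 m and y of base_b_mid in the frame of drawer_row between -0.015 and 0.015 m and z of base_b_mid in the frame of drawer_row between 0.01 and 0.024 m and x of base_c_mid in the frame of drawer_row between -0.018 and 0.018 m and y of base_c_mid in the frame of drawer_row between -0.087 and -0.057 m and z of base_c_mid in the frame of drawer_row between 0.01 and 0.024 m and contact force between the fingers and block_a below 0.05 N and contact force between the fingers and block_b below 0.05 N and contact force between the fingers and block_c below 0.05 N and z of wedge in the frame of unit below 0.05 m), for 0.2 s.
2. the wedge's top rocked towards the cabinet, its foot still in the pocket (z of wedge in the frame of unit below 0.05 m and x of wedge_top in the frame of unit above -0.131 m), for 0.05 s.
3. the wedge's top rocked back towards the robot, its foot still in the pocket (z of wedge in the frame of unit below 0.05 m and x of wedge_top in the frame of unit below -0.139 m), for 0.05 s.
4. rocked towards the cabinet again, its foot still in the pocket (all of step 2), for 0.05 s.
5. the wedge stands or leans foot down in the caddy, let go (x of wedge in the frame of caddy between -0.052 and 0.052 m and y of wedge in the frame of caddy between -0.047 and 0.047 m and z of wedge in the frame of caddy below 0.03 m and contact force between the fingers and wedge below 0.05 N and linear speed of wedge below 0.03 m/s), for 0.3 s.
6. the drawer seated home (value of joint drawer below 0.004 m), for 0.2 s.
At the end, for the whole second after the job is handed in: Drawer within 4 mm of home; pale blocks at rest within 15 mm along, 18 mm across and 7 mm in height of their places over the joints, parallel within 0.17 rad; dark row in place; wedge at rest, foot within 30 mm of the caddy's underside; caddy upright (all of step 5 and value of joint drawer below 0.004 m and ((x of block_a_mid in the frame of drawer_row between -0.018 and 0.018 m and y of block_a_mid in the frame of drawer_row between 0.021 and 0.051 m and z of block_a_mid in the frame of drawer_row between 0.044 and 0.058 m and angle between the y axis of block_a and the y axis of unit, either way round below 0.17 rad) or (x of block_a_mid in the frame of drawer_row between -0.018 and 0.018 m and y of block_a_mid in the frame of drawer_row between -0.051 and -0.021 m and z of block_a_mid in the frame of drawer_row between 0.044 and 0.058 m and angle between the y axis of block_a and the y axis of unit, either way round below 0.17 rad) or (x of block_a_mid in the frame of drawer_row between -0.018 and 0.018 m and y of block_a_mid in the frame of drawer_row between -0.015 and 0.015 m and z of block_a_mid in the frame of drawer_row between 0.078 and 0.092 m and angle between the y axis of block_a and the y axis of unit, either way round below 0.17 rad)) and ((x of block_b_mid in the frame of drawer_row between -0.018 and 0.018 m and y of block_b_mid in the frame of drawer_row between 0.021 and 0.051 m and z of block_b_mid in the frame of drawer_row between 0.044 and 0.058 m and angle between the y axis of block_b and the y axis of unit, either way round below 0.17 rad) or (x of block_b_mid in the frame of drawer_row between -0.018 and 0.018 m and y of block_b_mid in the frame of drawer_row between -0.051 and -0.021 m and z of block_b_mid in the frame of drawer_row between 0.044 and 0.058 m and angle between the y axis of block_b and the y axis of unit, either way round below 0.17 rad) or (x of block_b_mid in the frame of drawer_row between -0.018 and 0.018 m and y of block_b_mid in the frame of drawer_row between -0.015 and 0.015 m and z of block_b_mid in the frame of drawer_row between 0.078 and 0.092 m and angle between the y axis of block_b and the y axis of unit, either way round below 0.17 rad)) and ((x of block_c_mid in the frame of drawer_row between -0.018 and 0.018 m and y of block_c_mid in the frame of drawer_row between 0.021 and 0.051 m and z of block_c_mid in the frame of drawer_row between 0.044 and 0.058 m and angle between the y axis of block_c and the y axis of unit, either way round below 0.17 rad) or (x of block_c_mid in the frame of drawer_row between -0.018 and 0.018 m and y of block_c_mid in the frame of drawer_row between -0.051 and -0.021 m and z of block_c_mid in the frame of drawer_row between 0.044 and 0.058 m and angle between the y axis of block_c and the y axis of unit, either way round below 0.17 rad) or (x of block_c_mid in the frame of drawer_row between -0.018 and 0.018 m and y of block_c_mid in the frame of drawer_row between -0.015 and 0.015 m and z of block_c_mid in the frame of drawer_row between 0.078 and 0.092 m and angle between the y axis of block_c and the y axis of unit, either way round below 0.17 rad)) and x of base_a_mid in the frame of drawer_row between -0.018 and 0.018 m and y of base_a_mid in the frame of drawer_row between 0.057 and 0.087 m and z of base_a_mid in the frame of drawer_row between 0.01 and 0.024 m and angle between the y axis of each of base_a, base_b, base_c and the y axis of unit, either way round below 0.17 rad and x of base_b_mid in the frame of drawer_row between -0.018 and 0.018 m and y of base_b_mid in the frame of drawer_row between -0.015 and 0.015 m and z of base_b_mid in the frame of drawer_row between 0.01 and 0.024 m and x of base_c_mid in the frame of drawer_row between -0.018 and 0.018 m and y of base_c_mid in the frame of drawer_row between -0.087 and -0.057 m and z of base_c_mid in the frame of drawer_row between 0.01 and 0.024 m and linear speed of each of block_a, block_b, block_c below 0.03 m/s and angle between caddy's own z axis and vertical below 0.1 rad); the robot touches nothing.
It fails at once if the drawer unit is lifted more than 6 mm off its feet (height (world z) of unit above 0.01 m).
It fails at once if the glue is shifted more than 40 mm (distance of glue from where it was at the start of the episode above 0.04 m).
It fails at once if the varnish is shifted more than 40 mm (distance of varnish from where it was at the start of the episode above 0.04 m).
Of block_a, block_b, block_c only 2 to 3 are there at a start; the rules pass over those that are not, and their reading is None.
At some moment in a run one of caddy may be knocked a few centimetres aside while the robot is not near it.
Once in a run the grip may slacken for a moment while it holds something.
It also fails if it takes over 210 s, if anything falls off the work surface, if the arm or the gripper's body presses on something with over 40 N, if the wrist force passes 120 N, or if a joint passes its speed limit or range.

## Working session

There is one attempt and no reset: what is moved stays moved. The work goes in short steps, Python scripts to look and compute and a tool call to move; the robot and the scene stay as the last step left them, time stands still between calls to the robot, and variables do not carry over. Pictures are saved under pics/ and viewed, and the job is handed in when it is done.

Besides the shell and the picture viewer there is one more tool, called after ">>>" by a JSON object that holds its "api" and its "payload". servo_tool: Moves the arm, as the interface text tells. Its arguments: {"type":"object","properties":{"series":{"type":"string"}},"required":["series"]}

```bash
ls; mkdir -p pics
cat > h.py <<'E'
import numpy as np, cv2
from rig import manip
def cap(n,fn=None):
    c=manip.capture(n)
    if fn: cv2.imwrite('pics/'+fn,c['img'])
    return c
def world(c,u,v,d=None):
    if d is None: d=c['depth'][int(v),int(u)]
    K=c['camera_matrix']; p=np.array([(u-K[0,2])/K[0,0]*d,(v-K[1,2])/K[1,1]*d,d])
    return c['R'].T@(p-c['t'])
def cloud(c):
    K=c['camera_matrix']; v,u=np.mgrid[0:480,0:640]; d=c['depth'].astype(float)
    p=np.stack([(u-K[0,2])/K[0,0]*d,(v-K[1,2])/K[1,1]*d,d],-1)
    return (p-c['t'])@c['R']
def proj(c,X):
    p=c['R']@np.array(X)+c['t']; q=c['camera_matrix']@p; return q[:2]/q[2]
E
python3 - <<'E'
from h import *
import pickle
for n in ['scene','side','wrist']:
    c=cap(n,n+'0.png'); pickle.dump(c,open(n+'0.pkl','wb')); print(n,(-c['R'].T@c['t']).round(3))
s=manip.observe(); print(s['time_s'],s['eef_pos'],s['tool_rot'],s['force'],s['grip_width'],manip.pinch_z)
E
```

```text
pics
scene [ 1.572 -0.021  1.036]
side [ 0.231 -0.697  1.026]
wrist [0.129 0.665 0.373]
0.15 [0.20231672 0.64344331 0.23024595] [[-9.53906989e-01  3.00101408e-01 -7.75342287e-04]
 [ 3.00102312e-01  9.53905580e-01 -1.65755778e-03]
 [ 2.42167911e-04 -1.81383796e-03 -9.99998326e-01]] [-1.0860873  -0.30767949  0.18247721] 0.0854986323335196 0.0187
```

View pics/scene0.png

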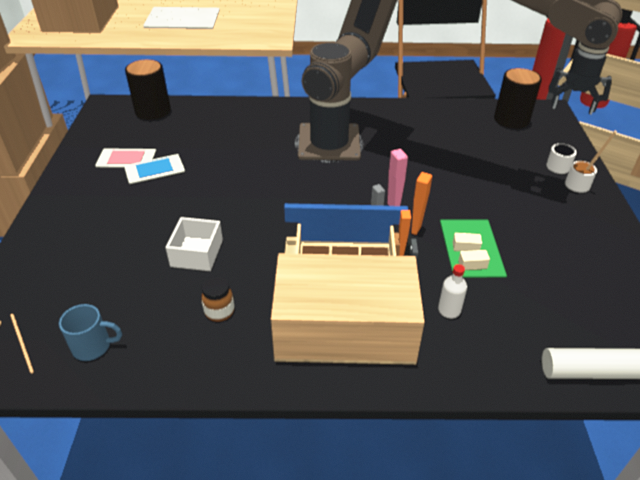

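View pics/side0.png

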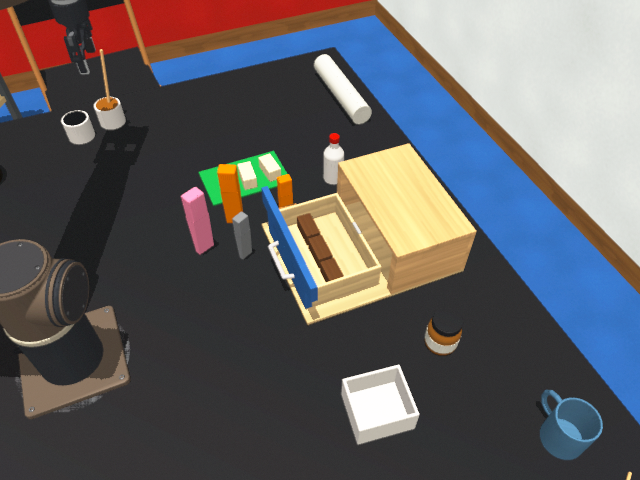

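View pics/wrist0.png

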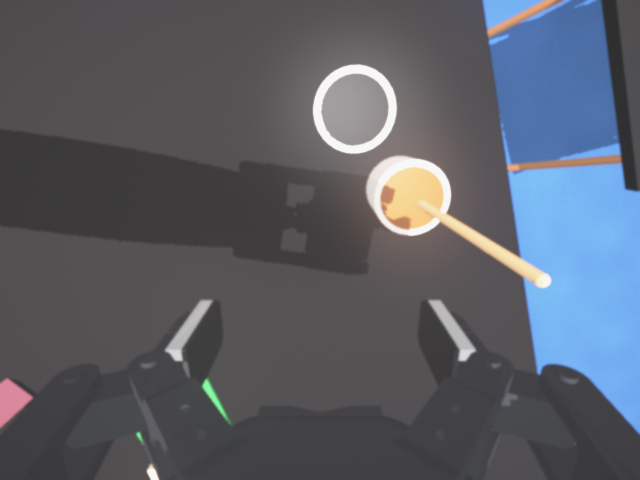

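The scene shows two pale blocks at (467,241) and (474,260) on the green mat, and the small orange wedge at (404,232). A larger orange decoy is at (421,205), with pink (397,180) and grey (378,197) ones nearby. The caddy is at (194,243), with the jar at (217,300) and the glue at (452,295).

```bash
cat > meas.py <<'E'
from h import *
import pickle,sys
S=[pickle.load(open(n+'0.pkl','rb')) for n in ('scene','side')]
for c,n in zip(S,('scene','side')):
    P=cloud(c); im=c['img']; hsv=cv2.cvtColor(im,cv2.COLOR_BGR2HSV)
    H,s,v=cv2.split(hsv); z=P[...,2]; ok=(c['depth']>0)
    print('==',n)
    x,y=P[...,0],P[...,1]
    ws=(x>0.2)&(x<1.1)&(abs(y)<0.6)&ok
    def rep(name,m,minpx=30):
        k,l,st,ce=cv2.connectedComponentsWithStats((m&ws).astype(np.uint8))
        for i in range(1,k):
            if st[i,4]>minpx:
                q=P[l==i]; 
                r=cv2.minAreaRect((q[:,:2]*1000).astype(np.float32))
                print(name,st[i],'px',ce[i].round(0),'rect',np.round(r[0],0),np.round(r[1],0),round(r[2],1),'z',np.percentile(q[:,2],[2,50,98]).round(3))
    rep('orange',(H>5)&(H<18)&(s>200)&(v>120)&(z>0.02))
    rep('mat',(H>50)&(H<75)&(s>150),200)
    rep('paletop',(s<120)&(v>150)&(z>0.030)&(z<0.045)&(y>0.1))
    rep('blue',(H>100)&(H<120)&(s>150)&(z>0.11)&(z<.16))
    rep('roof',(z>0.137)&(z<0.147)&(H>10)&(H<30)&(s<180))
    rep('dark',(z>0.03)&(z<0.08)&(v<110)&(H<15)&(s>80))
    rep('caddyrim',(s<60)&(z>0.060)&(z<0.068)&(y<0))
    rep('pink',(H>150)&(H<176)&(s>60)&(z>.02))
    rep('grey',(s<60)&(z>.08)&(z<.14)&(x<.5))
E
python3 meas.py
```

```text
== scene
mat [ 441  220   65   57 1534] px [474. 245.] rect [483. 369.] [214. 132.] 0.6 z [0.    0.006 0.01 ]
paletop [389 192  12  12  54] px [394. 199.] rect [329. 175.] [42. 20.] 46.6 z [0.03  0.038 0.045]
paletop [454 232  28  14 305] px [467. 239.] rect [488. 353.] [67. 43.] 85.3 z [0.031 0.039 0.043]
paletop [460 250  30  14 332] px [474. 256.] rect [550. 358.] [41. 68.] 3.1 z [0.03  0.039 0.043]
paletop [440 298  23  13 100] px [450. 306.] rect [711. 273.] [48. 20.] 71.4 z [0.03  0.038 0.044]
paletop [378 351  40   7 167] px [397. 354.] rect [845. 141.] [82.  7.] 88.8 z [0.03  0.038 0.045]
paletop [551 367  75  10 410] px [587. 372.] rect [888. 525.] [149.  14.] 88.4 z [0.03  0.038 0.045]
blue [ 285  203  123   14 1180] px [342. 210.] rect [479.  40.] [297.  27.] 89.3 z [0.111 0.127 0.135]
roof [ 271  253  153   72 9674] px [347. 289.] rect [751.  34.] [301. 191.] 88.8 z [0.139 0.143 0.146]
dark [202 288  29  13  54] px [217. 296.] rect [ 712. -250.] [37. 62.] 12.7 z [0.06  0.071 0.078]
caddyrim [166 217  54  37 378] px [192. 235.] rect [ 510. -335.] [106. 121.] 81.7 z [0.06  
[... 1302 characters left out ...]
]
paletop [195 233  18  13  48] px [204. 240.] rect [323. 171.] [42. 13.] 11.8 z [0.031 0.039 0.045]
blue [262 186  55 110 989] px [289. 241.] rect [477.  37.] [301.  16.] 88.5 z [0.112 0.13  0.134]
roof [ 338  143  139  115 8425] px [405. 200.] rect [751.  35.] [307. 190.] 88.9 z [0.139 0.143 0.146]
dark [297 218  35  63 271] px [314. 250.] rect [551.  44.] [198.  32.] 88.8 z [0.032 0.045 0.055]
caddyrim [343 364  77  68 747] px [380. 398.] rect [ 510. -335.] [104. 114.] 82.2 z [0.06  0.065 0.067]
pink [ 181  187   32   63 1231] px [197. 217.] rect [322. 177.] [45. 34.] 22.2 z [0.025 0.123 0.182]
grey [233 212  18  27 332] px [241. 224.] rect [402. 123.] [32. 25.] 23.7 z [0.083 0.115 0.133]
```

```bash
cat > meas2.py <<'E'
from h import *
import pickle
from scipy.optimize import least_squares
S=[pickle.load(open(n+'0.pkl','rb')) for n in ('scene','side')]
def edges(m,P,L):
    return
for c,n in zip(S,('scene','side')):
    P=cloud(c);x,y,z=[P[...,i] for i in range(3)]; hsv=cv2.cvtColor(c['img'],cv2.COLOR_BGR2HSV);H,s,v=cv2.split(hsv)
    print(n)
    m=((z>.132)&(z<.15)&(x>.6)&(x<.9)&(abs(y)<.25)&(H>10)&(H<30)).astype(np.uint8)
    q=P[m>0]; r=cv2.minAreaRect((q[:,:2]*1000).astype(np.float32)); print('roof',r,'z',np.median(q[:,2]))
    m=((H>100)&(H<120)&(s>150)&(z>.10)&(z<.16)&(x<.6)&(x>.4)&(abs(y)<.25)); q=P[m]
    top=q[q[:,2]>np.percentile(q[:,2],60)]; a=np.polyfit(q[:,1],q[:,0],1); print('front slope',a, 'x range',np.percentile(q[:,0],[2,50,98]),'y',np.percentile(q[:,1],[1,99]),'z98',np.percentile(q[:,2],[90,99]))
    m=((z>.03)&(z<.09)&(v<130)&(H<15)&(s>80)&(x>.5)&(x<.6)&(y>-.1)&(y<.2)); q=P[m]
    print('dark',cv2.minAreaRect((q[:,:2]*1000).astype(np.float32)),'z',np.percentile(q[:,2],[5,50,80,95]), len(q))
    m=((H>3)&(H<20)&(s>180)&(v>100)&(x>.49)&(x<.56)&(y>.13)&(y<.21)&(z>.06)); q=P[m]
    t=q[q[:,2]>.144]; print('wedge',len(q),'top n',len(t),t.mean(0),t.min(0),t.max(0))
    m=((H>8)&(H<22)&(s>140)&(v>100)&(x>.38)&(x<.45)&(y>.18)&(y<.27)&(z>.02)); q=P[m]
    print('bigorange',len(q),q.min(0),q.max(0))
c=S[1]; im=c['img'][130:330,170:490]; cv2.imwrite('pics/crop.png',cv2.resize(im,(800,500),interpolation=cv2.INTER_CUBIC))
E
python3 meas2.py
```

```text
scene
roof ((750.9822998046875, 34.387107849121094), (301.02105712890625, 191.09423828125), 88.63086700439453) z 0.14305366389885757
front slope [0.01917361 0.48302421] x range [0.47214742 0.48431945 0.49065887] y [-0.106369    0.17633393] z98 [0.13243366 0.13523227]
dark ((550.8707275390625, 68.16145324707031), (62.61772155761719, 262.67974853515625), 10.492624282836914) z [0.05122258 0.05558573 0.05746178 0.0600738 ] 493
wedge 251 top n 37 [0.53297349 0.1772641  0.14951434] [0.51183974 0.16777331 0.14454059] [0.54314244 0.18891642 0.15587478]
bigorange 672 [0.39297159 0.21362199 0.02063685] [0.44054982 0.25369245 0.17857165]
side
roof ((750.5489501953125, 34.66636657714844), (307.7313537597656, 189.6117401123047), 88.86953735351562) z 0.14247138017169908
front slope [0.02040302 0.47443973] x range [0.46813754 0.47378076 0.48528477] y [-0.11177453  0.18439914] z98 [0.1319895  0.13426953]
dark ((547.4840087890625, 70.56471252441406), (54.122615814208984, 253.40455627441406), 6.100373268127441) z [0.03419043 0.05296202 0.05541387 0.05754304] 637
wedge 373 top n 49 [0.52397241 0.17114349 0.14825336] [0.5083461  0.16411065 0.14411399] [0.5405744  0.18718419 0.15287768]
bigorange 951 [0.39004769 0.20995439 0.02152736] [0.4355751  0.25009557 0.17881656]
```

View pics/crop.png

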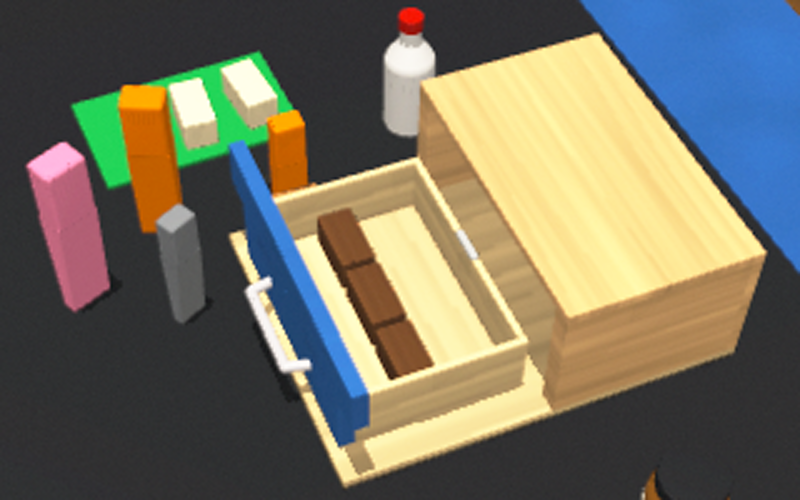

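```bash
cat >> h.py <<'E'
from scipy.spatial.transform import Rotation as Ro
def down(yaw_y):
    "tool pointing down, tool y axis at angle yaw_y (rad) in world xy"
    y=np.array([np.cos(yaw_y),np.sin(yaw_y),0]); z=np.array([0,0,-1.]); return np.stack([np.cross(y,z),y,z],1)
def plan(pos,R,N=None,g=None,start=None):
    s=manip.observe(); p0,R0=(np.array(s['eef_pos']),np.array(s['tool_rot'])) if start is None else start
    p=R0.T@(np.array(pos)-p0); w=Ro.from_matrix(R0.T@R).as_rotvec()
    if N is None: N=int(np.ceil(max(np.linalg.norm(p)/.038,np.linalg.norm(w)/.115,1)))
    A=sum(Ro.from_rotvec(w/N*k).as_matrix() for k in range(N)); v=np.linalg.solve(A,p)
    print('N',N,'row:',' '.join('%.4f'%a for a in list(v)+list(w/N)),'dist',np.linalg.norm(p).round(3))
YU=-0.021
xu=np.array([np.cos(YU),np.sin(YU),0]); yu=np.array([-np.sin(YU),np.cos(YU),0])
O=np.array([.6583,.0364,.004])
def U(x,y,z): return O+x*xu+y*yu+np.array([0,0,z])
E
python3 - <<'E'
from h import *
plan([.52,.33,.26],down(0.0))
plan([.52,.33,.26],down(np.pi))
E
```

```text
N 12 row: -0.0396 0.0042 -0.0025 -0.0001 0.0001 0.1055 dist 0.447
N 17 row: -0.0065 -0.0298 -0.0017 -0.0001 -0.0001 -0.1103 dist 0.447
```

>>> {"api": "servo_tool", "payload": {"series": "-0.0396 0.0042 -0.0025 0 0 0.1055 1;-0.0396 0.0042 -0.0025 0 0 0.1055 1;-0.0396 0.0042 -0.0025 0 0 0.1055 1;-0.0396 0.0042 -0.0025 0 0 0.1055 1;-0.0396 0.0042 -0.0025 0 0 0.1055 1;-0.0396 0.0042 -0.0025 0 0 0.1055 1;-0.0396 0.0042 -0.0025 0 0 0.1055 1;-0.0396 0.0042 -0.0025 0 0 0.1055 1;-0.0396 0.0042 -0.0025 0 0 0.1055 1;-0.0396 0.0042 -0.0025 0 0 0.1055 1;-0.0396 0.0042 -0.0025 0 0 0.1055 1;-0.0396 0.0042 -0.0025 0 0 0.1055 1;0 0 0 0 0 0 1"}}

```text
time_s: 1.23
eef_pos: [0.5224, 0.324, 0.2615]
tool_rot: [[0.01, 1.0, 0.001], [1.0, -0.01, -0.003], [-0.003, 0.001, -1.0]]
force: [0.7, 1.0, 0.4]
grip_width: 0.0856
```

```bash
cat > w1.py <<'E'
from h import *
c=cap('wrist','w1.png'); s=manip.observe(); print(s['time_s'],s['eef_pos'],s['joints'])
P=cloud(c);x,y,z=[P[...,i] for i in range(3)]; H,sa,v=cv2.split(cv2.cvtColor(c['img'],cv2.COLOR_BGR2HSV))
m=((z>.030)&(z<.046)&(sa<110)&(v>120)&(y>.28)&(y<.43)&(x>.38)&(x<.6)).astype(np.uint8)
k,l,st,ce=cv2.connectedComponentsWithStats(m)
for i in range(1,k):
    if st[i,4]>300:
        q=P[l==i]; print(st[i],cv2.minAreaRect((q[:,:2]*1000).astype(np.float32)),np.median(q[:,2]))
E
python3 w1.py
```

```text
1.2833 [0.52152065 0.32663894 0.26137031] [ 3.95012733e-01  1.34906499e-01  1.69866186e+00 -4.42481655e-04
  1.30811739e+00  4.00584068e-01]
[ 326  143   37   64 1952] ((549.2604370117188, 353.8586120605469), (34.00001907348633, 66.22697448730469), 5.283027648925781) 0.038768381418801894
[ 270  149   34   63 1954] ((486.05999755859375, 348.31036376953125), (65.91069030761719, 34.17398452758789), 85.60913848876953) 0.0388113507251166
```

Run:
```python
from h import *
R=down(.0925)
plan([.5493,.3545,.07],R)
plan([.5493,.3545,.006],R,N=4,start=(np.array([.5493,.3545,.07]),R))
```

```text
N 6 row: 0.0045 0.0048 0.0319 0.0000 0.0001 -0.0163 dist 0.195
N 4 row: 0.0000 0.0000 0.0160 0.0000 0.0000 0.0000 dist 0.064
```

View pics/w1.png

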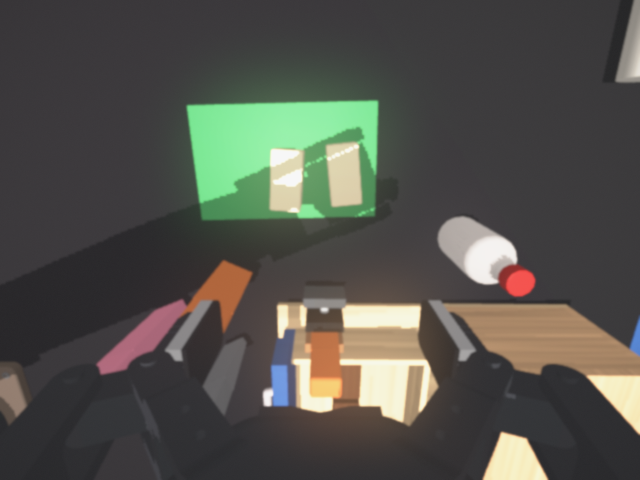

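The wrist view confirms exactly two pale blocks, at (287,180) and (344,175), with the small wedge in its pocket at (324,360).

>>> {"api": "servo_tool", "payload": {"series": "0.0045 0.0048 0.0319 0 0 -0.0163 0.53;0.0045 0.0048 0.0319 0 0 -0.0163 0.53;0.0045 0.0048 0.0319 0 0 -0.0163 0.53;0.0045 0.0048 0.0319 0 0 -0.0163 0.53;0.0045 0.0048 0.0319 0 0 -0.0163 0.53;0.0045 0.0048 0.0319 0 0 -0.0163 0.53;0 0 0 0 0 0 0.53;0 0 0 0 0 0 0.53"}}

```text
time_s: 1.95
eef_pos: [0.5458, 0.3582, 0.0671]
tool_rot: [[-0.099, 0.995, -0.006], [0.995, 0.099, -0.002], [-0.002, -0.006, -1.0]]
force: [-0.5, 0.6, 0.1]
grip_width: 0.0453
```

Run:
```python
from h import *
c=cap('wrist','w2.png')
s=manip.observe(); print(s['eef_pos'],s['grip_width'],s['tool_rot'].round(4))
plan([.5493,.3545,.006],down(.0925),N=4)
```

```text
[0.54758495 0.35872195 0.06995567] 0.04530024649281275 [[-9.860e-02  9.951e-01 -8.000e-04]
 [ 9.951e-01  9.860e-02 -2.000e-04]
 [-1.000e-04 -9.000e-04 -1.000e+00]]
N 4 row: -0.0011 0.0003 0.0160 -0.0002 0.0000 0.0016 dist 0.064
```

View pics/w2.png

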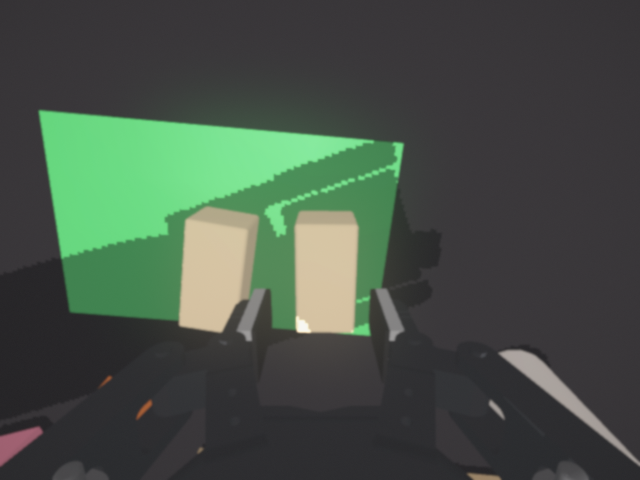

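Block (296–357, 270) sits centred between the fingers, and the left finger clears the other block.

>>> {"api": "servo_tool", "payload": {"series": "-0.001 0.0003 0.016 0 0 0.0016 0.53;-0.001 0.0003 0.016 0 0 0.0016 0.53;-0.001 0.0003 0.016 0 0 0.0016 0.53;-0.001 0.0003 0.016 0 0 0.0016 0.53;0 0 0 0 0 0 0.53;0 0 0 0 0 0 0;0 0 0 0 0 0 0;0 0 0 0 0 0 0;0 0 0 0 0 0 0;0 0 0 0 0 0 0"}}

```text
time_s: 2.83
eef_pos: [0.5509, 0.3549, 0.0083]
tool_rot: [[-0.091, 0.996, 0.003], [0.996, 0.091, 0.001], [0.001, 0.003, -1.0]]
force: [-1.6, 0.8, 5.2]
grip_width: 0.0333
```

Run:
```python
from h import *
s=manip.observe(); print(s['eef_pos'],s['grip_width'],s['force'])
p=s['eef_pos']; q=[p[0],p[1],.20]
plan(q,s['tool_rot'])
# place targets
plan([U(-.105,.036,0)[0],U(-.105,.036,0)[1],.20],down(YU),start=(np.array(q),s['tool_rot']))
print(U(-.105,.036,.02),U(-.105,-.036,.02),U(-.105,0,.02))
```

```text
[0.55092948 0.35489184 0.0082592 ] 0.033265944206459314 [-1.57723669  0.83788178  5.16338334]
N 6 row: 0.0000 0.0001 -0.0320 0.0000 0.0000 0.0000 dist 0.192
N 8 row: -0.0350 -0.0011 -0.0000 0.0004 -0.0002 0.0141 dist 0.28
[0.5540791 0.0745969 0.024    ] [0.55256721 0.00261278 0.024     ] [0.55332315 0.03860484 0.024     ]
```

>>> {"api": "servo_tool", "payload": {"series": "0 0 -0.032 0 0 0 0;0 0 -0.032 0 0 0 0;0 0 -0.032 0 0 0 0;0 0 -0.032 0 0 0 0;0 0 -0.032 0 0 0 0;0 0 -0.032 0 0 0 0;-0.035 -0.0011 0 0.0004 0 0.0141 0;-0.035 -0.0011 0 0.0004 0 0.0141 0;-0.035 -0.0011 0 0.0004 0 0.0141 0;-0.035 -0.0011 0 0.0004 0 0.0141 0;-0.035 -0.0011 0 0.0004 0 0.0141 0;-0.035 -0.0011 0 0 0 0.0141 0;-0.035 -0.0011 0 0 0 0.0141 0;-0.035 -0.0011 0 0 0 0.0141 0;0 0 0 0 0 0 0;0 0 0 0 0 0 0"}}

```text
time_s: 4.17
eef_pos: [0.5524, 0.0726, 0.1979]
tool_rot: [[0.025, 1.0, -0.002], [1.0, -0.025, 0.0], [0.0, -0.002, -1.0]]
force: [-0.3, 0.9, -0.9]
grip_width: 0.0329
```

Run:
```python
from h import *
c=cap('wrist','w3.png');c2=cap('side','s3.png')
s=manip.observe(); print(s['time_s'],s['eef_pos'],s['grip_width'],s['tool_rot'].round(4),s['force'])
im=c2['img'][130:330,170:490]; cv2.imwrite('pics/s3c.png',cv2.resize(im,(800,500),interpolation=cv2.INTER_CUBIC))
```

```text
4.2667 [0.55244482 0.07461852 0.19788639] 0.03295528972109309 [[ 2.140e-02  9.998e-01 -2.100e-03]
 [ 9.998e-01 -2.140e-02  4.000e-04]
 [ 4.000e-04 -2.200e-03 -1.000e+00]] [ 0.8298741  -0.12116157 -2.03113345]
```

View pics/w3.png

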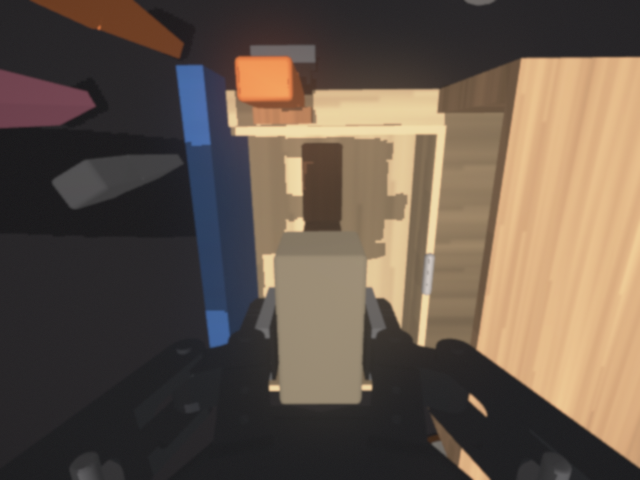

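View pics/s3c.png

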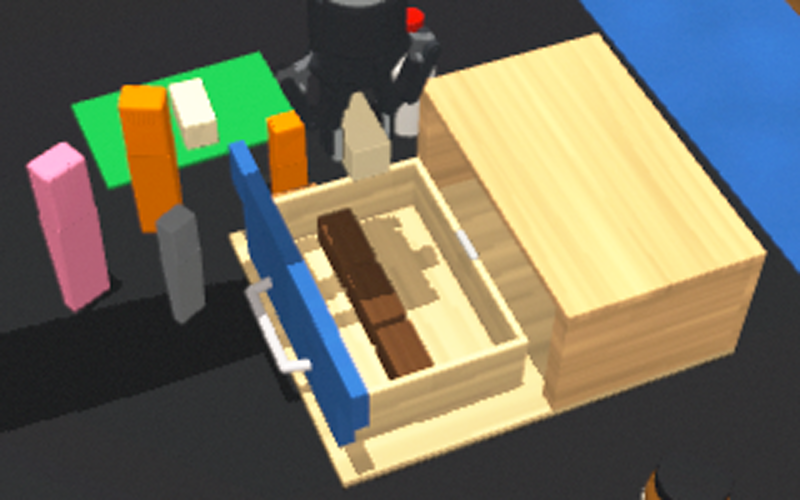

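Run:
```python
from h import *
c=cap('wrist');P=cloud(c);x,y,z=[P[...,i] for i in range(3)]
q=P[255:395:5,290:355:5].reshape(-1,3); print(q[:,2].min(),q[:,2].max())
A=np.c_[q[:,:2],np.ones(len(q))]; print('plane',np.linalg.lstsq(A,q[:,2],rcond=None)[0])
for r in range(228,410,6): print(r,P[r,320].round(4))
m=(z>.045)&(z<.068)&(x>.5)&(x<.6)&(y>.07)&(y<.16); H,s,v=cv2.split(cv2.cvtColor(c['img'],cv2.COLOR_BGR2HSV)); m&=(v<90)
print('dark',cv2.minAreaRect((P[m][:,:2]*1000).astype(np.float32)),np.percentile(P[m][:,2],[5,50,95]),m.sum())
H_=((H>3)&(H<20)&(s>150)&(z>.14)&(z<.16)&(y>.13)&(y<.21)&(x>.48)); print('wedgetop',cv2.minAreaRect((P[H_][:,:2]*1000).astype(np.float32)),np.median(P[H_][:,2]))
m=(z>.1)&(z<.15)&(H>100)&(H<125)&(s>120)&(x>.4)&(x<.53); q=P[m]; q=q[q[:,2]>.13];print('fronttop',cv2.minAreaRect((q[:,:2]*1000).astype(np.float32)),np.median(q[:,2]))
```

```text
0.226012031504558 0.23017661416084234
plane [-0.0089224  -0.00708599  0.23393958]
228 [0.5521 0.0669 0.0453]
234 [0.5533 0.1073 0.2004]
240 [0.5533 0.1075 0.2095]
246 [0.5533 0.1072 0.2163]
252 [0.5533 0.1078 0.225 ]
258 [0.5533 0.1068 0.2285]
264 [0.5533 0.1043 0.2282]
270 [0.5532 0.1023 0.2289]
276 [0.5532 0.0997 0.2283]
282 [0.5531 0.097  0.2276]
288 [0.5531 0.0949 0.2283]
294 [0.553  0.0929 0.2291]
300 [0.553  0.0899 0.2281]
306 [0.5529 0.0877 0.2285]
312 [0.5529 0.0859 0.2298]
318 [0.5528 0.0826 0.2284]
324 [0.5528 0.08   0.2284]
330 [0.5527 0.0774 0.2284]
336 [0.5526 0.0745 0.228 ]
342 [0.5526 0.0715 0.2276]
348 [0.5525 0.0698 0.229 ]
354 [0.5525 0.0672 0.2292]
360 [0.5524 0.0635 0.2279]
366 [0.5524 0.0609 0.2283]
372 [0.5523 0.0579 0.228 ]
378 [0.5523 0.0559 0.2291]
384 [0.5522 0.053  0.2291]
390 [0.5521 0.0502 0.2293]
396 [0.5521 0.0469 0.2289]
402 [0.552  0.0439 0.2289]
408 [ 0.5469 -0.1785  0.0015]
dark ((554.1886596679688, 105.68452453613281), (64.49311065673828, 31.344356536865234), 89.80012512207031) [0.0537096  0.05485701 0.05598485] 2380
wedgetop ((525.9896240234375, 174.2865447998047), (21.802776336669922, 30.137327194213867), 89.03730773925781) 0.15049230588409623
fronttop ((480.0652770996094, 93.97312927246094), (182.39199829101562, 15.487781524658203), 89.0176010131836) 0.13092997929397643
```

>>> {"api": "servo_tool", "payload": {"series": "0 0.001 0.03 0 0 0 0;0 0.0005 0.03 0 0 0 0;0 0 0.03 0 0 0 0;0 0 0.02 0 0 0 0;0 0 0.015 0 0 0 0;0 0 0.008 0 0 0 0;0 0 0.004 0 0 0 0;0 0 0 0 0 0 0;0 0 0 0 0 0 0"}}

```text
time_s: 5.07
eef_pos: [0.5546, 0.0746, 0.0619]
tool_rot: [[0.021, 1.0, -0.0], [1.0, -0.021, -0.0], [-0.0, -0.0, -1.0]]
force: [0.4, -0.6, -1.0]
grip_width: 0.0331
```

Run:
```python
from h import *
s=manip.observe(); print(s['time_s'],s['eef_pos'],s['grip_width'],s['force'])
```

```text
5.0667 [0.55461885 0.07462344 0.06192912] 0.03306461331090245 [ 0.40827885 -0.55031184 -1.00956782]
```

>>> {"api": "servo_tool", "payload": {"series": "0 0 0.002 0 0 0 0;0 0 0.001 0 0 0 0;0 0 0 0 0 0 0;0 0 0 0 0 0 0.55;0 0 0 0 0 0 0.55;0 0 0 0 0 0 0.55;0 0 -0.01 0 0 0 0.55;0 0 -0.025 0 0 0 0.55;0 0 -0.035 0 0 0 0.55;0 0 -0.035 0 0 0 0.55;0 0 -0.035 0 0 0 0.55;0 0 0 0 0 0 0.55"}}

```text
time_s: 6.07
eef_pos: [0.5588, 0.074, 0.2082]
tool_rot: [[0.021, 1.0, 0.015], [1.0, -0.021, -0.001], [-0.001, 0.015, -1.0]]
force: [1.2, 0.5, 0.7]
grip_width: 0.0471
```

Run:
```python
from h import *
c=cap('wrist','w4.png'); s=manip.observe(); print(s['time_s'],s['eef_pos'],s['grip_width'],s['force'])
P=cloud(c);x,y,z=[P[...,i] for i in range(3)]; m=(z>.082)&(z<.096)&(x>.52)&(x<.59)&(y>.02)&(y<.13)
print(cv2.minAreaRect((P[m][:,:2]*1000).astype(np.float32)),np.median(P[m][:,2]))
plan([.4861,.3485,.2],down(-.077))
```

```text
6.1167 [0.55732163 0.07401678 0.20467003] 0.04679038777794462 [-0.62148017 -0.21652656 -0.2980166 ]
((554.4846801757812, 74.07833862304688), (66.0741958618164, 33.81396484375), 89.32145690917969) 0.08876592123499034
N 8 row: 0.0339 -0.0105 0.0005 0.0012 0.0000 0.0070 dist 0.284
```

View pics/w4.png

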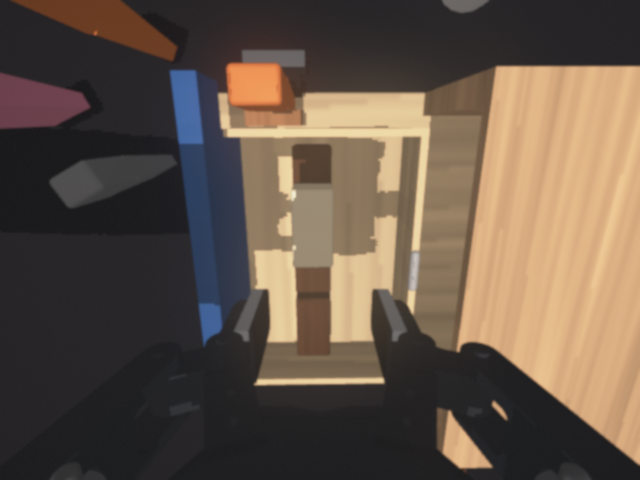

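Block 1 lies on the dark row at (313,225), and the dark joint for the second is visible at (314,295). Next is block 2.

>>> {"api": "servo_tool", "payload": {"series": "0.0339 -0.0105 0.0005 0.0012 0 0.007 0.55;0.0339 -0.0105 0.0005 0.0012 0 0.007 0.55;0.0339 -0.0105 0.0005 0.0012 0 0.007 0.55;0.0339 -0.0105 0.0005 0.0012 0 0.007 0.55;0.0339 -0.0105 0.0005 0.0012 0 0.007 0.55;0.0339 -0.0105 0.0005 0.0012 0 0.007 0.55;0.0339 -0.0105 0.0005 0.0012 0 0.007 0.55;0.0339 -0.0105 0.0005 0.0012 0 0.007 0.55;0 0 0 0 0 0 0.55;0 0 0 0 0 0 0.55"}}

```text
time_s: 6.95
eef_pos: [0.4812, 0.3501, 0.1933]
tool_rot: [[0.074, 0.997, -0.013], [0.997, -0.074, -0.001], [-0.002, -0.013, -1.0]]
force: [-0.6, -0.2, -0.7]
grip_width: 0.047
```

Run:
```python
from h import *
c=cap('wrist','w5.png'); s=manip.observe(); print(s['time_s'],s['eef_pos'],s['grip_width'],s['force'],s['tool_rot'].round(4))
P=cloud(c);x,y,z=[P[...,i] for i in range(3)]; m=(z>.032)&(z<.046)&(x>.43)&(x<.53)&(y>.29)&(y<.40)
r=cv2.minAreaRect((P[m][:,:2]*1000).astype(np.float32));print(r,np.median(P[m][:,2]))
plan([r[0][0]/1000,r[0][1]/1000,.0105],down(-.077),N=6)
```

```text
7.0 [0.48181857 0.3489388  0.19341211] 0.047241652876930156 [-0.66927042 -0.00499357  0.35137108] [[ 0.0757  0.997  -0.0131]
 [ 0.9971 -0.0757 -0.001 ]
 [-0.002  -0.013  -0.9999]]
((486.1136779785156, 348.371337890625), (66.4030532836914, 33.89086151123047), 85.22256469726562) 0.03876741293318033
N 6 row: -0.0000 0.0010 0.0305 -0.0022 0.0003 0.0002 dist 0.183
```

>>> {"api": "servo_tool", "payload": {"series": "0 0.001 0.0305 -0.0022 0.0003 0 0.55;0 0.001 0.0305 -0.0022 0.0003 0 0.55;0 0.001 0.0305 -0.0022 0.0003 0 0.55;0 0.001 0.0305 -0.0022 0.0003 0 0.55;0 0.001 0.0305 -0.0022 0.0003 0 0.55;0 0 0 0 0 0 0.55;0 0 0 0 0 0 0.55"}}

```text
time_s: 7.58
eef_pos: [0.4853, 0.3465, 0.0399]
tool_rot: [[0.079, 0.997, -0.005], [0.997, -0.079, -0.002], [-0.002, -0.005, -1.0]]
force: [-0.2, 0.8, 0.6]
grip_width: 0.0472
```

Run:
```python
from h import *
c=cap('wrist','w6.png');s=manip.observe(); print(s['time_s'],s['eef_pos'],s['grip_width'],s['force'],s['tool_rot'].round(4))
plan([.4861,.3484,.0105],down(-.08),N=2)
```

```text
7.6333 [0.48709375 0.34765935 0.04237848] 0.047071617729756134 [ 0.64090561  0.34248959 -0.21671713] [[ 7.880e-02  9.969e-01 -7.000e-04]
 [ 9.969e-01 -7.880e-02  8.000e-04]
 [ 7.000e-04 -8.000e-04 -1.000e+00]]
N 2 row: 0.0003 -0.0005 0.0159 -0.0004 -0.0004 0.0005 dist 0.032
```

View pics/w6.png

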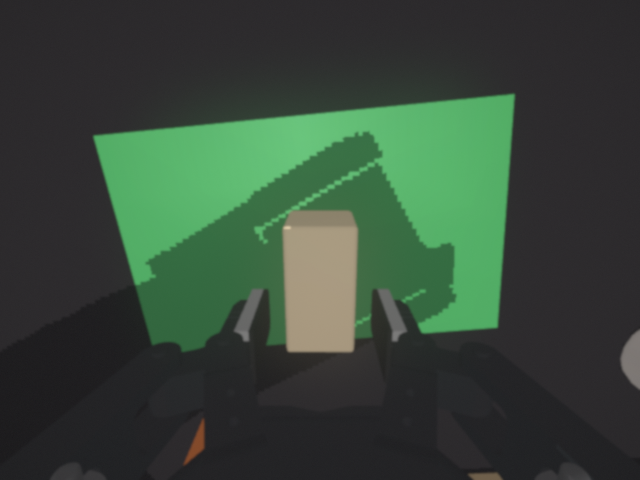

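The block (285–357, 290) is centred between the fingers, so I can grasp.

>>> {"api": "servo_tool", "payload": {"series": "0 0 0.016 0 0 0 0.55;0 0 0.016 0 0 0 0.55;0 0 0 0 0 0 0.55;0 0 0 0 0 0 0;0 0 0 0 0 0 0;0 0 0 0 0 0 0;0 0 0 0 0 0 0;0 0 -0.01 0 0 0 0;0 0 -0.03 0 0 0 0;0 0 -0.035 0 0 0 0;0 0 -0.035 0 0 0 0;0 0 -0.035 0 0 0 0;0 0 -0.035 0 0 0 0;0 0 -0.01 0 0 0 0;0 0 0 0 0 0 0"}}

```text
time_s: 8.88
eef_pos: [0.4885, 0.3495, 0.2051]
tool_rot: [[0.077, 0.997, 0.008], [0.997, -0.077, 0.005], [0.006, 0.007, -1.0]]
force: [0.8, 0.3, -1.1]
grip_width: 0.033
```

Run:
```python
from h import *
s=manip.observe(); print(s['time_s'],s['eef_pos'],s['grip_width'],s['force'],s['tool_rot'].round(4))
plan([.5525,.0026,.2],down(YU))
```

```text
8.8833 [0.48853928 0.34952872 0.20514157] 0.032998192426264124 [ 0.84886478  0.34049895 -1.10113319] [[ 0.0771  0.997   0.0078]
 [ 0.997  -0.0772  0.0051]
 [ 0.0057  0.0074 -1.    ]]
N 10 row: -0.0343 0.0082 0.0004 0.0008 -0.0005 -0.0056 dist 0.353
```

>>> {"api": "servo_tool", "payload": {"series": "-0.0343 0.0082 0.0004 0.0008 -0.0005 -0.0056 0;-0.0343 0.0082 0.0004 0.0008 -0.0005 -0.0056 0;-0.0343 0.0082 0.0004 0.0008 -0.0005 -0.0056 0;-0.0343 0.0082 0.0004 0.0008 -0.0005 -0.0056 0;-0.0343 0.0082 0.0004 0.0008 -0.0005 -0.0056 0;-0.0343 0.0082 0.0004 0.0008 -0.0005 -0.0056 0;-0.0343 0.0082 0.0004 0.0008 -0.0005 -0.0056 0;-0.0343 0.0082 0.0004 0.0008 -0.0005 -0.0056 0;-0.0343 0.0082 0.0004 0.0008 -0.0005 -0.0056 0;-0.0343 0.0082 0.0004 0.0008 -0.0005 -0.0056 0;0 0 0 0 0 0 0;0 0 0 0 0 0 0"}}

```text
time_s: 9.88
eef_pos: [0.5492, 0.0003, 0.1931]
tool_rot: [[0.025, 1.0, -0.014], [1.0, -0.025, -0.002], [-0.003, -0.014, -1.0]]
force: [-1.1, 0.6, -1.2]
grip_width: 0.0326
```

Run:
```python
from h import *
c=cap('wrist','w7.png');s=manip.observe(); print(s['time_s'],s['eef_pos'],s['grip_width'],s['force'],s['tool_rot'].round(4))
P=cloud(c);x,y,z=[P[...,i] for i in range(3)]; m=(z>.21)&(z<.25)&(x>.53)&(x<.57)&(y<.08); 
v,u=np.nonzero(m); k=(u>280)&(u<360); q=P[v[k],u[k]]; t=q[q[:,2]>np.median(q[:,2])-.004]; print('blk',cv2.minAreaRect((t[:,:2]*1000).astype(np.float32)),np.median(t[:,2]))
m=(z>.082)&(z<.096)&(x>.52)&(x<.59)&(y>.02)&(y<.13);print('b1',cv2.minAreaRect((P[m][:,:2]*1000).astype(np.float32)),np.median(P[m][:,2]))
plan([.5540,.0024,.0645],down(YU),N=6)
```

```text
9.9333 [0.5491839  0.0015295  0.19344566] 0.03272507593203857 [-0.19121625 -0.12140521 -0.48610981] [[ 0.0232  0.9996 -0.0132]
 [ 0.9997 -0.0232 -0.0022]
 [-0.0025 -0.0131 -0.9999]]
blk ((550.3782958984375, 0.8862190246582031), (66.2192611694336, 33.33958435058594), 87.29609680175781) 0.2197596282057748
b1 ((554.4968872070312, 73.69478607177734), (66.18103790283203, 34.04799270629883), 89.16018676757812) 0.08871860891202442
N 6 row: 0.0002 0.0010 0.0215 -0.0022 0.0004 -0.0004 dist 0.129
```

View pics/w7.png

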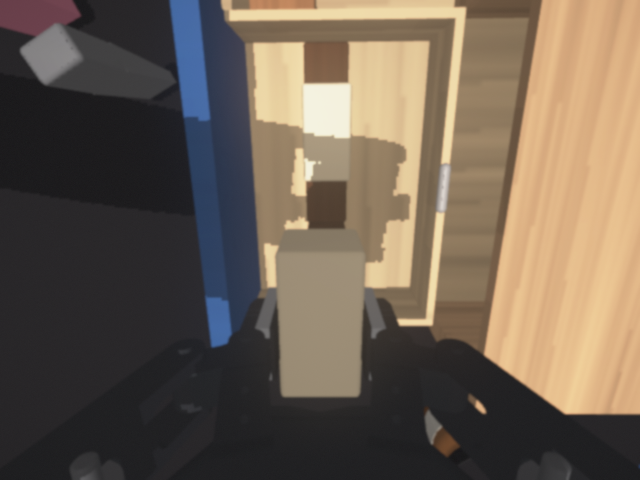

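>>> {"api": "servo_tool", "payload": {"series": "0 0.001 0.0225 -0.0022 0.0004 0 0;0 0.001 0.0225 -0.0022 0.0004 0 0;0 0.001 0.0225 -0.0022 0.0004 0 0;0 0.0006 0.0225 -0.0022 0.0004 0 0;0 0 0.02 -0.0022 0.0004 0 0;0 0 0.013 -0.0022 0.0004 0 0;0 0 0.004 0 0 0 0;0 0 0 0 0 0 0;0 0 0 0 0 0 0"}}

```text
time_s: 10.68
eef_pos: [0.5536, 0.0022, 0.069]
tool_rot: [[0.02, 1.0, 0.004], [1.0, -0.02, -0.001], [-0.001, 0.004, -1.0]]
force: [-0.3, -0.8, -0.9]
grip_width: 0.0328
```

Run:
```python
from h import *
s=manip.observe(); print(s['time_s'],s['eef_pos'],s['grip_width'],s['force'],s['tool_rot'].round(4))
plan([.5530,.0024,.0632],down(YU),N=2)
```

```text
10.6833 [0.5536098  0.00219923 0.06900845] 0.03278127694141705 [-0.2861577  -0.77322309 -0.89337264] [[ 0.02    0.9998  0.0043]
 [ 0.9998 -0.02   -0.0013]
 [-0.0012  0.0043 -1.    ]]
N 2 row: 0.0001 -0.0003 0.0029 0.0022 0.0006 0.0005 dist 0.006
```

>>> {"api": "servo_tool", "payload": {"series": "0 -0.0003 0.003 0.002 0 0 0;0 0 0.0028 0 0 0 0;0 0 0 0 0 0 0;0 0 0 0 0 0 0.55;0 0 0 0 0 0 0.55;0 0 0 0 0 0 0.55;0 0 0 0 0 0 0.55;0 0 -0.01 0 0 0 0.55;0 0 -0.025 0 0 0 0.55;0 0 -0.035 0 0 0 0.55;0 0 -0.035 0 0 0 0.55;0 0 -0.03 0 0 0 0.55;0 0 0 0 0 0 0.55;0 0 0 0 0 0 0.55"}}

```text
time_s: 11.85
eef_pos: [0.5547, 0.0011, 0.2019]
tool_rot: [[0.021, 1.0, 0.009], [1.0, -0.021, -0.003], [-0.002, 0.009, -1.0]]
force: [-0.2, -0.3, 0.6]
grip_width: 0.0469
```

Run:
```python
from h import *
c=cap('wrist','w8.png'); s=manip.observe(); print(s['time_s'],s['eef_pos'],s['grip_width'],s['force'],s['tool_rot'].round(4))
P=cloud(c);x,y,z=[P[...,i] for i in range(3)]; 
k,l,st,ce=cv2.connectedComponentsWithStats(((z>.082)&(z<.096)&(x>.52)&(x<.59)&(y>-.05)&(y<.13)).astype(np.uint8))
for i in range(1,k):
  if st[i,4]>200:
    q=P[l==i];print(cv2.minAreaRect((q[:,:2]*1000).astype(np.float32)),np.median(q[:,2]))
    d=q[:,:3];
```

```text
11.9 [0.55333714 0.00135301 0.19929918] 0.04740880152253026 [-0.44628279 -0.60800385 -0.41751174] [[ 0.0214  0.9998  0.0045]
 [ 0.9998 -0.0214 -0.0018]
 [-0.0017  0.0045 -1.    ]]
((554.5272827148438, 74.11578369140625), (65.69329071044922, 34.00007247924805), 89.1183853149414) 0.08873968258005198
((553.8898315429688, 1.4187278747558594), (65.45825958251953, 34.14558792114258), 88.41943359375) 0.08878630005360807
```

View pics/w8.png

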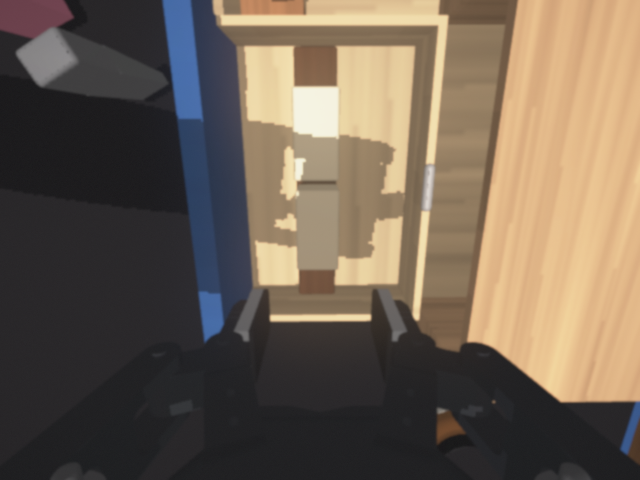

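Both pale blocks sit flat on the dark row, over the joints. Next I grip the wedge with the jaws along the unit's y.

Run:
```python
from h import *
plan([.526,.1743,.205],down(np.pi/2+YU))
```

```text
N 14 row: 0.0118 0.0073 -0.0004 0.0002 0.0003 -0.1122 dist 0.175
```

>>> {"api": "servo_tool", "payload": {"series": "0.0118 0.0073 -0.0004 0.0002 0.0003 -0.1122 0.55;0.0118 0.0073 -0.0004 0.0002 0.0003 -0.1122 0.55;0.0118 0.0073 -0.0004 0.0002 0.0003 -0.1122 0.55;0.0118 0.0073 -0.0004 0.0002 0.0003 -0.1122 0.55;0.0118 0.0073 -0.0004 0.0002 0.0003 -0.1122 0.55;0.0118 0.0073 -0.0004 0.0002 0.0003 -0.1122 0.55;0.0118 0.0073 -0.0004 0.0002 0.0003 -0.1122 0.55;0.0118 0.0073 -0.0004 0.0002 0.0003 -0.1122 0.55;0.0118 0.0073 -0.0004 0.0002 0.0003 -0.1122 0.55;0.0118 0.0073 -0.0004 0.0002 0.0003 -0.1122 0.55;0.0118 0.0073 -0.0004 0.0002 0.0003 -0.1122 0.55;0.0118 0.0073 -0.0004 0.0002 0.0003 -0.1122 0.55;0.0118 0.0073 -0.0004 0.0002 0.0003 -0.1122 0.55;0.0118 0.0073 -0.0004 0.0002 0.0003 -0.1122 0.55;0 0 0 0 0 0 0.55;0 0 0 0 0 0 0.55;0 0 0 0 0 0 0.55"}}

```text
time_s: 13.32
eef_pos: [0.5261, 0.1739, 0.2027]
tool_rot: [[-1.0, 0.024, -0.004], [0.024, 1.0, -0.001], [0.004, -0.001, -1.0]]
force: [-0.0, -0.3, -0.5]
grip_width: 0.0471
```

```bash
cat > wt.py <<'E'
from h import *
def wedge(cams=('wrist','scene','side')):
    for n in cams:
        c=cap(n); P=cloud(c);x,y,z=[P[...,i] for i in range(3)];H,s,v=cv2.split(cv2.cvtColor(c['img'],cv2.COLOR_BGR2HSV))
        m=(H>3)&(H<20)&(s>150)&(v>60)&(y>.13)&(y<.21)&(x>.48)&(x<.58)&(z>.09)
        if m.sum()<20: print(n,'few',m.sum()); continue
        q=P[m]; t=q[q[:,2]>q[:,2].max()-.006]; print(n,'top',cv2.minAreaRect((t[:,:2]*1000).astype(np.float32)),np.median(t[:,2]),len(t))
    return c
E
python3 - <<'E'
from wt import *
wedge()
c=cap('wrist','w9.png'); s=manip.observe(); print(s['time_s'],s['eef_pos'],s['grip_width'],s['force'],s['tool_rot'].round(4))
plan([.526,.1743,.108],down(np.pi/2+YU),N=4)
E
```

```text
wrist top ((524.9865112304688, 175.0880126953125), (21.016307830810547, 28.87181282043457), 89.60015106201172) 0.1505863324659492 1450
scene top ((540.3988037109375, 204.44924926757812), (6.546571254730225, 0.0), 170.58114624023438) 0.27739671405675725 2
side top ((524.7044067382812, 175.85122680664062), (20.746540069580078, 28.01593017578125), 88.88461303710938) 0.15110417796762807 54
13.5167 [0.52665756 0.17378095 0.20352805] 0.04700363186709296 [ 0.98705332 -0.30279577 -0.57205634] [[-9.997e-01  2.320e-02 -2.100e-03]
 [ 2.320e-02  9.997e-01 -6.000e-04]
 [ 2.100e-03 -6.000e-04 -1.000e+00]]
N 4 row: 0.0001 0.0001 0.0239 -0.0002 -0.0005 -0.0005 dist 0.096
```

View pics/w9.png

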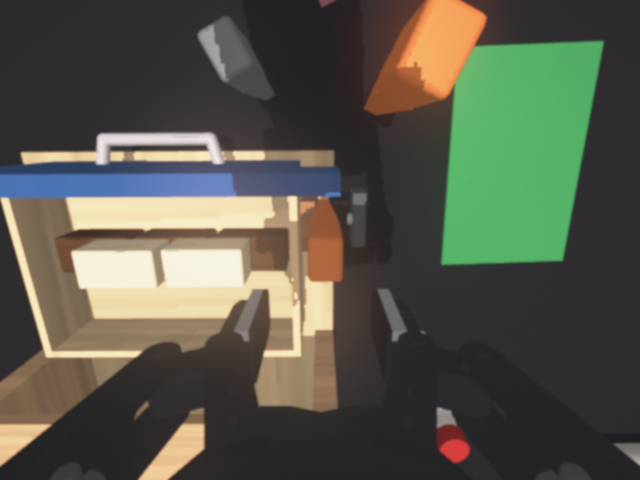

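The wedge handle (325,250) lies between the finger columns, and the decoys are clear. Descending.

>>> {"api": "servo_tool", "payload": {"series": "0 0.0003 0.024 0 -0.0005 -0.0005 0.55;0.0003 0.0003 0.024 0 -0.0005 -0.0005 0.55;0.0003 0.0003 0.024 0 -0.0005 -0.0005 0.55;0.0003 0 0.0235 0 -0.0005 -0.0005 0.55;0 0 0 0 0 0 0.55;0 0 0 0 0 0 0.55;0 0 0 0 0 0 0.55"}}

```text
time_s: 14.1
eef_pos: [0.5264, 0.1751, 0.1096]
tool_rot: [[-1.0, 0.02, 0.002], [0.02, 1.0, -0.0], [-0.002, -0.0, -1.0]]
force: [0.0, 0.3, 0.5]
grip_width: 0.0468
```

Run:
```python
from h import *
c=cap('wrist','w10.png'); s=manip.observe(); print(s['time_s'],s['eef_pos'],s['grip_width'],s['force'],s['tool_rot'].round(4))
```

```text
14.15 [0.52682206 0.17526574 0.11028134] 0.047394615973001784 [-0.2172626   0.42012781 -0.55343169] [[-9.998e-01  1.980e-02  3.500e-03]
 [ 1.980e-02  9.998e-01 -0.000e+00]
 [-3.500e-03  1.000e-04 -1.000e+00]]
```

View pics/w10.png

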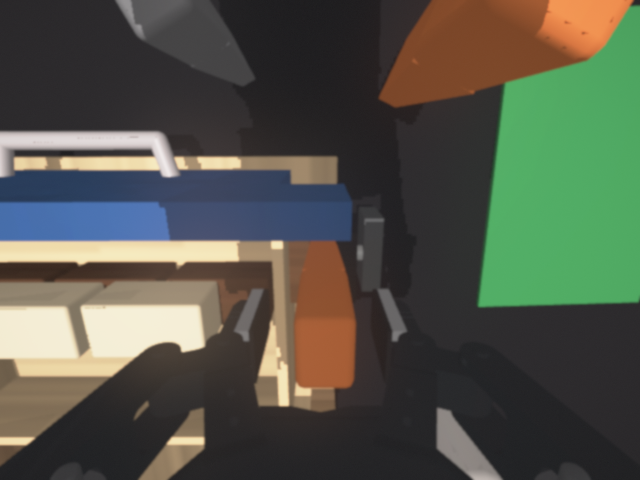

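The handle (295–357) is about 1.5 mm to the left of the jaw centre. I'll shift and close.

>>> {"api": "servo_tool", "payload": {"series": "0.0005 0.0012 0.0005 0 0 0 0.55;0 0 0 0 0 0 0;0 0 0 0 0 0 0;0 0 0 0 0 0 0;0 0 0 0 0 0 0;0 0 0 0 0 0 0;0 0 0 0 0 0 0"}}

```text
time_s: 14.73
eef_pos: [0.5254, 0.1767, 0.109]
tool_rot: [[-1.0, 0.019, 0.002], [0.019, 1.0, 0.0], [-0.002, 0.0, -1.0]]
force: [-0.7, 0.5, 6.0]
grip_width: 0.0213
```

Run:
```python
from wt import *
s=manip.observe(); print(s['time_s'],s['eef_pos'],s['grip_width'],s['force'],s['ft_torque'],s['tool_rot'].round(4))
wedge()
```

```text
14.7333 [0.52544185 0.17670322 0.10895622] 0.021282258142109368 [-0.74390937  0.5084964   5.99425237] [ 0.05744479  0.15025829 -0.04194625] [[-9.998e-01  1.940e-02  1.700e-03]
 [ 1.940e-02  9.998e-01  1.000e-04]
 [-1.700e-03  1.000e-04 -1.000e+00]]
wrist top ((525.0298461914062, 174.90565490722656), (22.100921630859375, 30.485750198364258), 87.53237915039062) 0.15046290216837213 4325
scene top ((540.9022827148438, 199.58624267578125), (1.0770230293273926, 6.008050918579102), 66.22614288330078) 0.1908282997832537 3
side top ((512.3357543945312, 132.99729919433594), (0.0, 0.0), 0.0) 0.1910461746691193 1
```

>>> {"api": "servo_tool", "payload": {"series": "-0.0024 0 -0.0005 0 0.027 0 0;-0.0024 0 -0.0005 0 0.027 0 0;-0.0022 0 -0.0005 0 0.026 0 0;0 0 0 0 0 0 0"}}

```text
time_s: 15.22
eef_pos: [0.5311, 0.1766, 0.109]
tool_rot: [[-0.996, 0.02, -0.084], [0.02, 1.0, 0.002], [0.084, 0.0, -0.996]]
force: [-4.6, 1.3, 5.6]
grip_width: 0.0213
```

Run:
```python
from wt import *
s=manip.observe(); print(s['time_s'],s['eef_pos'],s['grip_width'],s['force'],s['ft_torque'],s['tool_rot'].round(4))
wedge(['wrist'])
```

```text
15.2167 [0.53111189 0.17658763 0.10897939] 0.021270838741071524 [-4.62271856  1.25332447  5.56157937] [ 0.16819006  0.73926869 -0.02257282] [[-9.963e-01  1.960e-02 -8.420e-02]
 [ 1.960e-02  9.998e-01  1.700e-03]
 [ 8.420e-02  1.000e-04 -9.964e-01]]
wrist top ((533.8870849609375, 174.70172119140625), (21.939842224121094, 29.531408309936523), 87.68250274658203) 0.1504102383315894 4287
```

>>> {"api": "servo_tool", "payload": {"series": "0.0036 0 -0.001 0 -0.04 0 0;0.0036 0 -0.001 0 -0.04 0 0;0.0036 0 -0.001 0 -0.04 0 0;0.0036 0 -0.001 0 -0.04 0 0;0 0 0 0 0 0 0"}}

```text
time_s: 15.68
eef_pos: [0.5181, 0.1767, 0.1112]
tool_rot: [[-0.996, 0.019, 0.089], [0.019, 1.0, -0.001], [-0.089, 0.0, -0.996]]
force: [8.1, 2.3, -11.7]
grip_width: 0.0215
```

```bash
cat > st.py <<'E'
from wt import *
s=manip.observe(); print(s['time_s'],s['eef_pos'].round(4),s['grip_width'].round(4),s['force'].round(1),s['ft_torque'].round(2),s['tool_rot'][:,2].round(3))
wedge(['wrist'])
c=cap('side'); P=cloud(c); m=(P[...,0]>.65)&(P[...,0]<.85)&(abs(P[...,1]-.035)<.13)&(P[...,2]>.12)&(P[...,2]<.17); print('roof z',np.median(P[m][:,2]))
E
python3 st.py
```

```text
Traceback (most recent call last):
  File "st.py", line 2, in <module>
    s=manip.observe(); print(s['time_s'],s['eef_pos'].round(4),s['grip_width'].round(4),s['force'].round(1),s['ft_torque'].round(2),s['tool_rot'][:,2].round(3))
                                                               ^^^^^^^^^^^^^^^^^^^^^
AttributeError: 'float' object has no attribute 'round'
```

>>> {"api": "servo_tool", "payload": {"series": "-0.0036 0 -0.0006 0 0.04 0 0;-0.0036 0 -0.0006 0 0.04 0 0;-0.0036 0 -0.0006 0 0.04 0 0;-0.0036 0 -0.0006 0 0.04 0 0;0 0 0 0 0 0 0"}}

```text
time_s: 16.1
eef_pos: [0.5288, 0.1764, 0.1129]
tool_rot: [[-0.996, 0.02, -0.091], [0.02, 1.0, 0.001], [0.091, -0.0, -0.996]]
force: [-4.2, 2.6, -2.5]
grip_width: 0.0215
```

```bash
sed -i "s/s\['grip_width'\].round(4)/s['grip_width']/" st.py; python3 st.py
```

```text
16.1 [0.5288 0.1764 0.1129] 0.02146145330149748 [-4.2  2.6 -2.5] [0.47 0.98 0.04] [-0.091  0.001 -0.996]
wrist top ((531.575927734375, 174.4662628173828), (21.886308670043945, 29.889772415161133), 88.84283447265625) 0.15425299893860062 4340
roof z 0.14256041120847548
```

>>> {"api": "servo_tool", "payload": {"series": "0.003 0 -0.0007 0 -0.04 0 0;0.0034 0 -0.0007 0 -0.04 0 0;0.0034 0 -0.0007 0 -0.04 0 0;0.0034 0 -0.0007 0 -0.04 0 0;0 0 0 0 0 0 0;-0.0038 0 -0.0007 0 0.04 0 0;-0.0038 0 -0.0007 0 0.04 0 0;-0.0038 0 -0.0007 0 0.04 0 0;-0.0038 0 -0.0007 0 0.04 0 0;0 0 0 0 0 0 0"}}

```text
time_s: 17.03
eef_pos: [0.5297, 0.1761, 0.1181]
tool_rot: [[-0.995, 0.02, -0.094], [0.02, 1.0, 0.001], [0.094, -0.001, -0.996]]
force: [-5.4, 1.8, -7.0]
grip_width: 0.021
```

```bash
python3 st.py
```

```text
17.0333 [0.5297 0.1761 0.1181] 0.021004701166461852 [-5.4  1.8 -7. ] [0.49 1.34 0.05] [-0.094  0.001 -0.996]
wrist top ((532.614013671875, 174.1680145263672), (21.84182357788086, 30.060453414916992), 88.86995697021484) 0.1593167530438985 4349
roof z 0.14252399053837478
```

>>> {"api": "servo_tool", "payload": {"series": "0.0036 0 -0.0007 0 -0.04 0 0;0.0036 0 -0.0007 0 -0.04 0 0;0.0036 0 -0.0007 0 -0.04 0 0;0.0036 0 -0.0007 0 -0.04 0 0;0 0 0 0 0 0 0;-0.0036 0 -0.0007 0 0.04 0 0;-0.0036 0 -0.0007 0 0.04 0 0;-0.0036 0 -0.0007 0 0.04 0 0;-0.0036 0 -0.0007 0 0.04 0 0;0 0 0 0 0 0 0"}}

```text
time_s: 17.97
eef_pos: [0.5309, 0.1757, 0.1248]
tool_rot: [[-0.996, 0.02, -0.092], [0.02, 1.0, 0.0], [0.092, -0.002, -0.996]]
force: [-5.9, -0.0, -11.2]
grip_width: 0.0211
```

```bash
python3 st.py
```

```text
17.9667 [0.5309 0.1757 0.1248] 0.021103391837348107 [ -5.9  -0.  -11.2] [0.32 1.04 0.02] [-0.092  0.    -0.996]
wrist top ((533.9889526367188, 173.81092834472656), (21.905424118041992, 29.889284133911133), 88.54049682617188) 0.16591680689416596 4325
roof z 0.1425768375173781
```

>>> {"api": "servo_tool", "payload": {"series": "0.0037 0 -0.0007 0 -0.04 0 0;0.0037 0 -0.0007 0 -0.04 0 0;0.0037 0 -0.0007 0 -0.04 0 0;0.0037 0 -0.0007 0 -0.04 0 0;0 0 0 0 0 0 0;-0.0036 0 -0.0007 0 0.04 0 0;-0.0036 0 -0.0007 0 0.04 0 0;-0.0036 0 -0.0007 0 0.04 0 0;-0.0036 0 -0.0007 0 0.04 0 0;0 0 0 0 0 0 0;0.0037 0 -0.0007 0 -0.04 0 0;0.0037 0 -0.0007 0 -0.04 0 0;0.0037 0 -0.0007 0 -0.04 0 0;0.0037 0 -0.0007 0 -0.04 0 0;0 0 0 0 0 0 0;-0.0036 0 -0.0007 0 0.04 0 0;-0.0036 0 -0.0007 0 0.04 0 0;-0.0036 0 -0.0007 0 0.04 0 0;-0.0036 0 -0.0007 0 0.04 0 0;0 0 0 0 0 0 0"}}

```text
time_s: 19.73
eef_pos: [0.5332, 0.1752, 0.1406]
tool_rot: [[-0.996, 0.019, -0.085], [0.02, 1.0, -0.001], [0.085, -0.003, -0.996]]
force: [-4.2, -3.4, -8.6]
grip_width: 0.0216
```

```bash
python3 st.py
```

```text
19.7333 [0.5332 0.1752 0.1406] 0.02155938901266758 [-4.2 -3.4 -8.6] [-0.74  0.89  0.08] [-0.085 -0.001 -0.996]
wrist top ((536.1767578125, 173.34051513671875), (21.877918243408203, 30.09437370300293), 88.81793975830078) 0.1816580445975573 4312
roof z 0.1425451844660801
```

>>> {"api": "servo_tool", "payload": {"series": "0.0038 0 -0.0007 0 -0.04 0 0;0.0038 0 -0.0007 0 -0.04 0 0;0.0038 0 -0.0007 0 -0.04 0 0;0.0038 0 -0.0007 0 -0.04 0 0;0 0 0 0 0 0 0;-0.0036 0 -0.0007 0 0.04 0 0;-0.0036 0 -0.0007 0 0.04 0 0;-0.0036 0 -0.0007 0 0.04 0 0;-0.0036 0 -0.0007 0 0.04 0 0;0 0 0 0 0 0 0;0.0037 0 -0.0007 0 -0.04 0 0;0.0037 0 -0.0007 0 -0.04 0 0;0.0037 0 -0.0007 0 -0.04 0 0;0.0037 0 -0.0007 0 -0.04 0 0;0 0 0 0 0 0 0;-0.0036 0 -0.0007 0 0.04 0 0;-0.0036 0 -0.0007 0 0.04 0 0;-0.0036 0 -0.0007 0 0.04 0 0;-0.0036 0 -0.0007 0 0.04 0 0;0 0 0 0 0 0 0"}}

```text
time_s: 21.5
eef_pos: [0.5333, 0.1748, 0.1544]
tool_rot: [[-0.997, 0.019, -0.079], [0.019, 1.0, -0.002], [0.079, -0.004, -0.997]]
force: [-2.9, -5.0, -5.7]
grip_width: 0.0211
```

```bash
python3 st.py
```

```text
21.5 [0.5333 0.1748 0.1544] 0.02107235220422964 [-2.9 -5.  -5.7] [-1.45  0.62  0.08] [-0.079 -0.002 -0.997]
wrist top ((536.3151245117188, 173.0131072998047), (21.916061401367188, 30.168964385986328), 88.58451080322266) 0.19547071661975418 4307
roof z 0.14255869842669244
```

>>> {"api": "servo_tool", "payload": {"series": "0.0038 0 -0.0009 0 -0.04 0 0;0.0038 0 -0.0009 0 -0.04 0 0;0.0038 0 -0.0009 0 -0.04 0 0;0.0038 0 -0.0009 0 -0.04 0 0;0 0 0 0 0 0 0;-0.0036 0 -0.0009 0 0.04 0 0;-0.0036 0 -0.0009 0 0.04 0 0;0 0 -0.001 0 0 0 0;0 0 0 0 0 0 0"}}

```text
time_s: 22.35
eef_pos: [0.5268, 0.1773, 0.164]
tool_rot: [[-1.0, 0.02, 0.01], [0.02, 1.0, 0.002], [-0.01, 0.002, -1.0]]
force: [-0.1, 0.5, -0.9]
grip_width: 0.0212
```

```bash
python3 st.py
python3 - <<'E'
from h import *
c=cap('side','s12.png')
im=c['img'][130:330,170:490]; cv2.imwrite('pics/s12c.png',cv2.resize(im,(800,500),interpolation=cv2.INTER_CUBIC))
E
```

```text
22.35 [0.5268 0.1773 0.164 ] 0.021175962048328525 [-0.1  0.5 -0.9] [-0.05  0.02 -0.01] [ 0.01   0.002 -1.   ]
wrist top ((526.2699584960938, 175.38104248046875), (21.994413375854492, 30.11073112487793), 88.75001525878906) 0.20520052298859737 4284
roof z 0.14253668158970495
```

View pics/s12c.png

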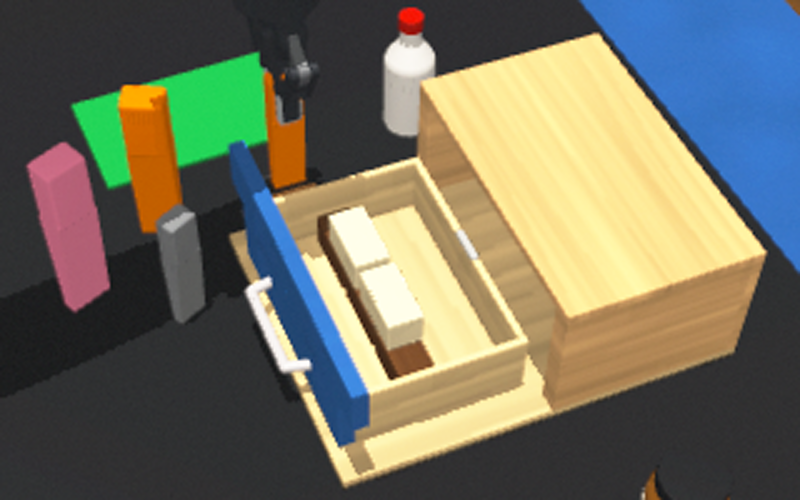

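The wedge is free: force is about zero and its foot is clear at (288,185). The stack at (375,270) is intact. I'll lift it and re-measure the caddy.

>>> {"api": "servo_tool", "payload": {"series": "0 0 -0.02 0 0 0 0;0 0 -0.03 0 0 0 0;0 0 -0.03 0 0 0 0;0 0 -0.03 0 0 0 0;0 0 0 0 0 0 0;0 0 0 0 0 0 0"}}

```text
time_s: 23.0
eef_pos: [0.5248, 0.1769, 0.2729]
tool_rot: [[-1.0, 0.019, 0.006], [0.019, 1.0, 0.001], [-0.006, 0.001, -1.0]]
force: [0.1, -0.6, -1.2]
grip_width: 0.0211
```

```bash
cat > caddy.py <<'E'
from h import *
for n in ('scene','side'):
    c=cap(n,'cad_%s.png'%n); P=cloud(c);x,y,z=[P[...,i] for i in range(3)];H,s,v=cv2.split(cv2.cvtColor(c['img'],cv2.COLOR_BGR2HSV))
    m=(s<70)&(z>.060)&(z<.070)&(y<-.2)&(y>-.5)&(x>.38)&(x<.65); print(n,cv2.minAreaRect((P[m][:,:2]*1000).astype(np.float32)),m.sum())
E
python3 caddy.py
python3 - <<'E'
from h import *
s=manip.observe(); print(s['time_s'],s['eef_pos'],s['grip_width'],s['force'])
plan([.510,-.335,.275],down(np.pi/2+YU))
E
```

```text
scene ((509.66851806640625, -334.4129638671875), (105.72567749023438, 121.16043090820312), 81.40876007080078) 424
side ((510.3504333496094, -335.1618957519531), (105.26993560791016, 113.48533630371094), 82.19143676757812) 779
23.1 [0.52295194 0.1765536  0.26881224] 0.021466590414540448 [ 0.68190479 -0.0329894  -2.68937573]
N 14 row: 0.0002 -0.0366 -0.0004 -0.0000 -0.0001 0.0001 dist 0.512
```

>>> {"api": "servo_tool", "payload": {"series": "0.0002 -0.02 -0.0004 0 0 0 0;0.0002 -0.036 -0.0004 0 0 0 0;0.0002 -0.036 -0.0004 0 0 0 0;0.0002 -0.036 -0.0004 0 0 0 0;0.0002 -0.036 -0.0004 0 0 0 0;0.0002 -0.036 -0.0004 0 0 0 0;0.0002 -0.036 -0.0004 0 0 0 0;0.0002 -0.036 -0.0004 0 0 0 0;0.0002 -0.036 -0.0004 0 0 0 0;0.0002 -0.036 -0.0004 0 0 0 0;0.0002 -0.036 -0.0004 0 0 0 0;0.0002 -0.036 -0.0004 0 0 0 0;0.0002 -0.036 -0.0004 0 0 0 0;0.0002 -0.036 -0.0004 0 0 0 0;0.0002 -0.025 -0.0004 0 0 0 0;0 0 0 0 0 0 0;0 0 0 0 0 0 0"}}

```text
time_s: 24.52
eef_pos: [0.5097, -0.3367, 0.2733]
tool_rot: [[-1.0, 0.022, -0.003], [0.022, 1.0, 0.003], [0.003, 0.003, -1.0]]
force: [0.6, -0.3, -1.5]
grip_width: 0.0214
```

```bash
python3 caddy.py
python3 - <<'E'
from h import *
cap('wrist','w13.png')
s=manip.observe(); print(s['time_s'],s['eef_pos'],s['grip_width'],s['force'],s['tool_rot'].round(3),s['joints'])
plan([.510,-.335,.10],down(np.pi/2+YU),N=6)
E
```

```text
scene ((512.3922119140625, -335.0815734863281), (105.12017059326172, 121.90779876708984), 81.97937774658203) 432
side ((510.087158203125, -335.4779052734375), (105.28266143798828, 113.36470794677734), 82.26058197021484) 759
24.6667 [ 0.51065208 -0.33484161  0.27500513] 0.021543230618891334 [ 0.65467061  0.4620335  -1.41879134] [[-1.     0.018 -0.002]
 [ 0.018  1.     0.002]
 [ 0.002  0.002 -1.   ]] [-7.46420902e-01  1.16674621e-01  1.69392090e+00  1.05388461e-04
  1.33320644e+00 -2.29892903e+00]
N 6 row: 0.0001 -0.0001 0.0292 0.0003 -0.0003 0.0004 dist 0.175
```

View pics/w13.png

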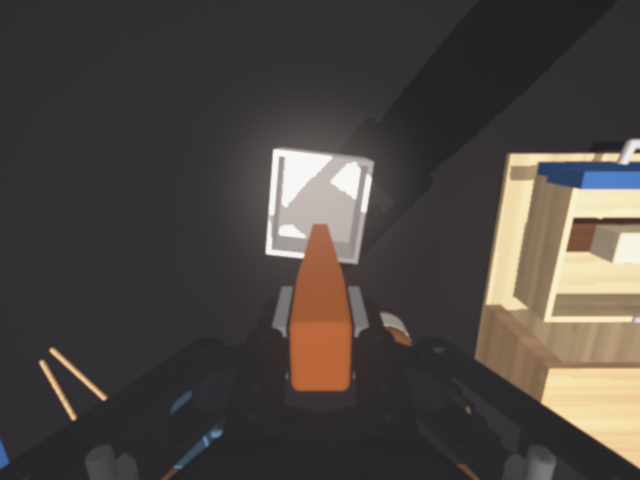

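View pics/cad_side.png

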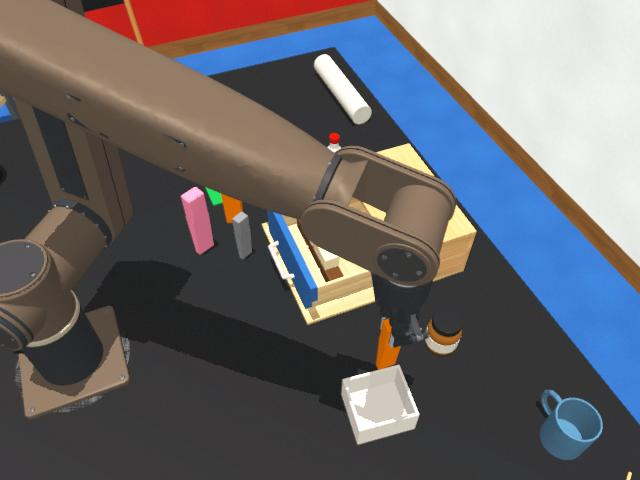

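The wedge hangs straight above the caddy, whose side view (380,400) is unmoved. I'll lower it.

>>> {"api": "servo_tool", "payload": {"series": "0 0 0.025 0 0 0 0;0 0 0.035 0 0 0 0;0 0 0.035 0 0 0 0;0 0 0.035 0 0 0 0;0 0 0.025 0 0 0 0;0 0 0.014 0 0 0 0;0 0 0.004 0 0 0 0;0 0 0 0 0 0 0;0 0 0 0 0 0 0"}}

```text
time_s: 25.42
eef_pos: [0.5121, -0.3369, 0.1054]
tool_rot: [[-1.0, 0.019, 0.002], [0.019, 1.0, -0.003], [-0.003, -0.003, -1.0]]
force: [-0.3, -0.5, -0.5]
grip_width: 0.0212
```

```bash
python3 caddy.py
python3 - <<'E'
from h import *
s=manip.observe(); print(s['time_s'],s['eef_pos'],s['grip_width'],s['force'],s['tool_rot'].round(3))
E
```

```text
scene ((510.3143615722656, -335.2123107910156), (104.30760955810547, 119.46644592285156), 82.18089294433594) 362
side ((510.10882568359375, -335.30987548828125), (104.71853637695312, 113.56535339355469), 82.14768981933594) 594
25.5167 [ 0.51232123 -0.33742602  0.10619989] 0.021226071405305795 [ 0.05048243  0.62000356 -0.70919046] [[-1.     0.019  0.004]
 [ 0.019  1.    -0.004]
 [-0.004 -0.004 -1.   ]]
```

>>> {"api": "servo_tool", "payload": {"series": "0 0 0.005 0 0 0 0;0 0 0.005 0 0 0 0;0 0 0.0015 0 0 0 0;0 0 0 0 0 0 0;0 0 0 0 0 0 0"}}

```text
time_s: 25.93
eef_pos: [0.512, -0.3378, 0.0945]
tool_rot: [[-1.0, 0.02, 0.003], [0.02, 1.0, -0.003], [-0.003, -0.003, -1.0]]
force: [-1.1, 0.8, 6.1]
grip_width: 0.0213
```

Run:
```python
from h import *
s=manip.observe(); print(s['time_s'],s['eef_pos'],s['grip_width'],s['force'],s['tool_rot'].round(3))
```

```text
25.9333 [ 0.51203717 -0.33778606  0.0944976 ] 0.02132307912504642 [-1.0804276   0.77331263  6.10087357] [[-1.     0.02   0.003]
 [ 0.02   1.    -0.003]
 [-0.003 -0.003 -1.   ]]
```

>>> {"api": "servo_tool", "payload": {"series": "0 0 -0.0008 0 0 0 0;0 0 0 0 0 0 0.35;0 0 0 0 0 0 0.6;0 0 0 0 0 0 0.6;0 0 0 0 0 0 0.6;0 0 0 0 0 0 0.6"}}

```text
time_s: 26.43
eef_pos: [0.5106, -0.3362, 0.0922]
tool_rot: [[-1.0, 0.019, -0.001], [0.019, 1.0, 0.0], [0.001, 0.0, -1.0]]
force: [-1.0, 1.1, 0.1]
grip_width: 0.0513
```

Run:
```python
from h import *
cap('wrist','w14.png'); c=cap('side','s14.png')
s=manip.observe(); print(s['time_s'],s['eef_pos'],s['grip_width'],s['force'])
```

```text
26.5333 [ 0.51074059 -0.3362841   0.0924208 ] 0.051263422104219275 [-0.27896874 -0.62537692 -0.06113919]
```

View pics/w14.png

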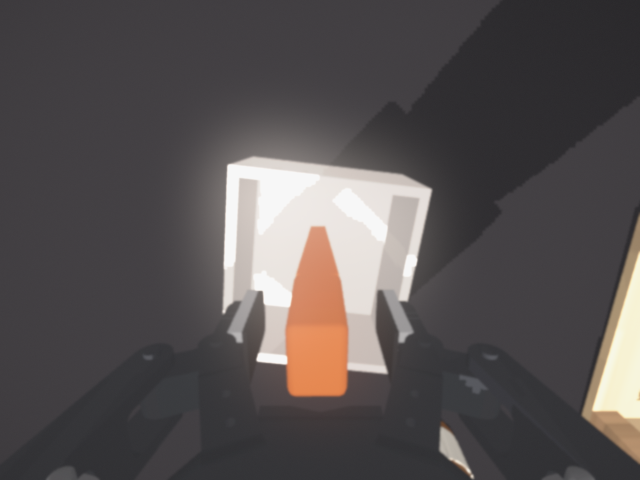

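The wedge stands foot-down in the caddy at (317,350). Retreating upwards and heading to the drawer front.

>>> {"api": "servo_tool", "payload": {"series": "0 0 -0.02 0 0 0 0.6;0 0 -0.035 0 0 0 0.6;0 0 -0.035 0 0 0 0.6;0 0 -0.035 0 0 0 0.6;0 0 -0.03 0 0 0 0.6;0 0 0 0 0 0 0.6"}}

```text
time_s: 27.03
eef_pos: [0.5136, -0.3388, 0.2569]
tool_rot: [[-1.0, 0.019, 0.011], [0.019, 1.0, -0.01], [-0.011, -0.01, -1.0]]
force: [0.1, -0.9, 1.0]
grip_width: 0.0512
```

```bash
python3 - <<'E'
from h import *
c=cap('wrist','w15.png'); s=manip.observe(); print(s['time_s'],s['eef_pos'],s['grip_width'],s['force'])
P=cloud(c); m=(P[...,2]>.12)&(P[...,2]<.16); print(cv2.minAreaRect((P[m][:,:2]*1000).astype(np.float32)),np.median(P[m][:,2]))
plan([.447,.036,.22],down(np.pi/2+YU))
E
python3 caddy.py
```

```text
27.0833 [ 0.51264189 -0.33789055  0.25320037] 0.050905541830949676 [-0.19543118 -0.51528321 -0.54364983]
((556.3464965820312, -136.1671142578125), (414.60107421875, 199.27313232421875), 53.997520446777344) 0.14191973206589048
N 11 row: 0.0067 0.0339 0.0029 -0.0006 0.0007 0.0002 dist 0.381
scene ((510.2991638183594, -335.0404357910156), (104.95800018310547, 120.84378814697266), 82.54833984375) 382
side ((510.094970703125, -335.54730224609375), (105.01886749267578, 113.25847625732422), 82.06594848632812) 772
```

View pics/w15.png

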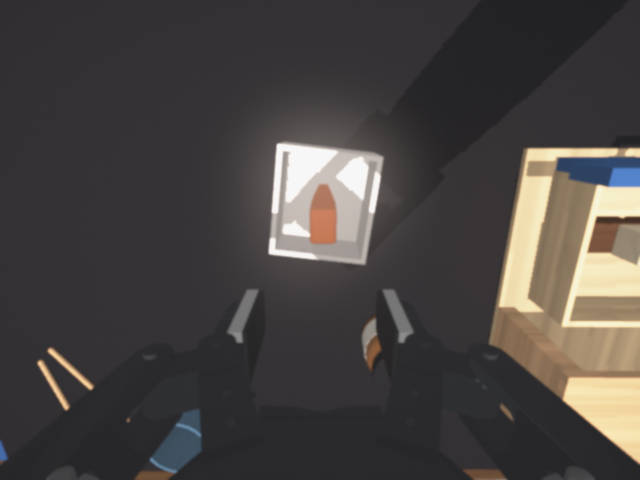

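The wedge stands in the caddy at (322,215). Next: the drawer front.

>>> {"api": "servo_tool", "payload": {"series": "0.0067 0.0339 0 -0.0006 0.0007 0 0;0.0067 0.0339 0 -0.0006 0.0007 0 0;0.0067 0.0339 0.003 -0.0006 0.0007 0 0;0.0067 0.0339 0.003 -0.0006 0.0007 0 0;0.0067 0.0339 0.003 -0.0006 0.0007 0 0;0.0067 0.0339 0.003 -0.0006 0.0007 0 0;0.0067 0.0339 0.003 -0.0006 0.0007 0 0;0.0067 0.0339 0.003 -0.0006 0.0007 0 0;0.0067 0.0339 0.003 -0.0006 0.0007 0 0;0.0067 0.0339 0.003 -0.0006 0.0007 0 0;0.0057 0.0339 0.003 -0.0006 0.0007 0 0;0 0 0 0 0 0 0;0 0 0 0 0 0 0"}}

```text
time_s: 28.27
eef_pos: [0.4436, 0.0395, 0.2195]
tool_rot: [[-1.0, 0.016, -0.012], [0.016, 1.0, 0.007], [0.012, 0.006, -1.0]]
force: [0.4, -0.4, 0.7]
grip_width: -0.0002
```

Run:
```python
from h import *
c=cap('side','s16.png'); c=cap('wrist','w16.png'); s=manip.observe(); print(s['time_s'],s['eef_pos'],s['grip_width'],s['force'],s['tool_rot'].round(3))
plan([.447,.036,.106],down(np.pi/2+YU),N=5)
```

```text
28.3667 [0.44475461 0.03766288 0.22054288] 6.185541623506052e-05 [-0.22857799  0.37312782 -0.22734096] [[-1.     0.019 -0.01 ]
 [ 0.019  1.     0.006]
 [ 0.01   0.006 -1.   ]]
N 5 row: -0.0006 -0.0004 0.0229 0.0012 -0.0020 0.0003 dist 0.115
```

View pics/w16.png

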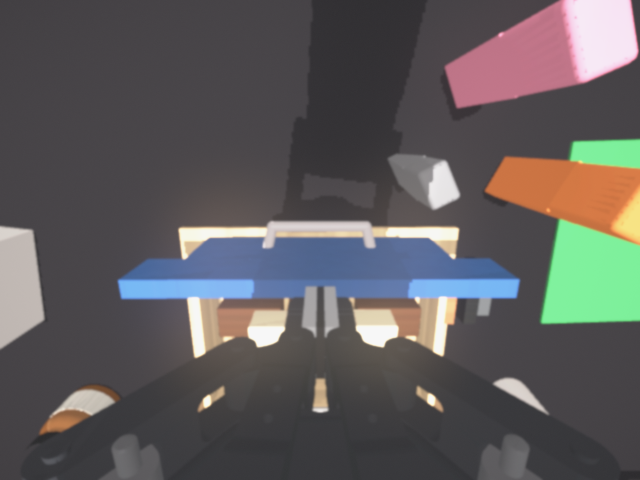

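View pics/s16.png

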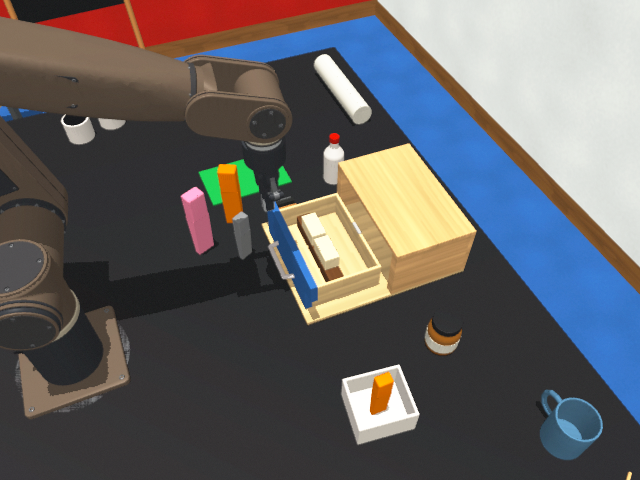

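The fingers are centred on the blue front (320,300 in the wrist view), and the wedge stands in the caddy (380,393 in the side view). Lowering in front of the panel.

>>> {"api": "servo_tool", "payload": {"series": "0 -0.0004 0.023 0.0012 -0.002 0 0;0 -0.0004 0.023 0.0012 -0.002 0 0;0 -0.0004 0.023 0.0012 -0.002 0 0;0 -0.0004 0.023 0.0012 -0.002 0 0;0 0 0.022 0.0012 -0.002 0 0;0 0 0 0 0 0 0;0 0 0 0 0 0 0"}}

```text
time_s: 28.95
eef_pos: [0.444, 0.0358, 0.1067]
tool_rot: [[-1.0, 0.022, -0.001], [0.022, 1.0, 0.001], [0.001, 0.0, -1.0]]
force: [-0.3, 0.7, 0.4]
grip_width: 0.0002
```

Run:
```python
from h import *
s=manip.observe(); print(s['time_s'],s['eef_pos'],s['grip_width'],s['force'],s['tool_rot'].round(3))
```

```text
28.95 [0.44399293 0.03575656 0.10668201] 0.00019461351077463654 [-0.34478217  0.68428921  0.44385386] [[-1.     0.022 -0.001]
 [ 0.022  1.     0.001]
 [ 0.001  0.    -1.   ]]
```

>>> {"api": "servo_tool", "payload": {"series": "-0.005 0 0 0 0 0 0;-0.004 0 0 0 0 0 0;-0.003 0 0 0 0 0 0;-0.003 0 0 0 0 0 0;-0.003 0 0 0 0 0 0;-0.003 0 0 0 0 0 0;-0.004 0 0 0 0 0 0;-0.005 0 0 0 0 0 0;-0.006 0 0 0 0 0 0;-0.006 0 0 0 0 0 0;-0.005 0 0 0 0 0 0;-0.004 0 0 0 0 0 0;-0.002 0 0 0 0 0 0"}}

```text
time_s: 30.03
eef_pos: [0.4985, 0.0358, 0.1079]
tool_rot: [[-1.0, 0.019, 0.002], [0.019, 1.0, 0.0], [-0.002, 0.0, -1.0]]
force: [-2.5, 0.4, 1.0]
grip_width: 0.0004
```

```bash
cat > dr.py <<'E'
from h import *
c=cap('side','s17.png'); s=manip.observe(); print(s['time_s'],s['eef_pos'],s['force'])
P=cloud(c);x,y,z=[P[...,i] for i in range(3)];H,sa,v=cv2.split(cv2.cvtColor(c['img'],cv2.COLOR_BGR2HSV))
k,l,st,ce=cv2.connectedComponentsWithStats(((z>.082)&(z<.097)&(x>.5)&(x<.70)&(y>-.06)&(y<.12)&(sa<90)&(v>120)).astype(np.uint8))
for i in range(1,k):
  if st[i,4]>20:
    q=P[l==i];print(cv2.minAreaRect((q[:,:2]*1000).astype(np.float32)),np.median(q[:,2]),st[i,4])
m=(H>100)&(H<122)&(sa>150)&(z>.122)&(z<.145)&(x<.7)&(x>.4)&(abs(y)<.2); print('front',cv2.minAreaRect((P[m][:,:2]*1000).astype(np.float32)))
im=c['img'][130:330,170:490]; cv2.imwrite('pics/s17c.png',cv2.resize(im,(800,500),interpolation=cv2.INTER_CUBIC))
E
python3 dr.py
```

```text
30.0833 [0.49868767 0.03573634 0.10792691] [-0.62909374 -0.47733274  0.62606112]
((591.553466796875, 39.457374572753906), (144.09425354003906, 36.29549789428711), 89.15898132324219) 0.08816097475067447 767
((677.44921875, 32.49922180175781), (36.24507522583008, 5.13852071762085), 86.96675109863281) 0.08362460632691456 25
front ((513.8387451171875, -41.966529846191406), (141.77346801757812, 14.30917739868164), 88.9644546508789)
```

View pics/s17c.png

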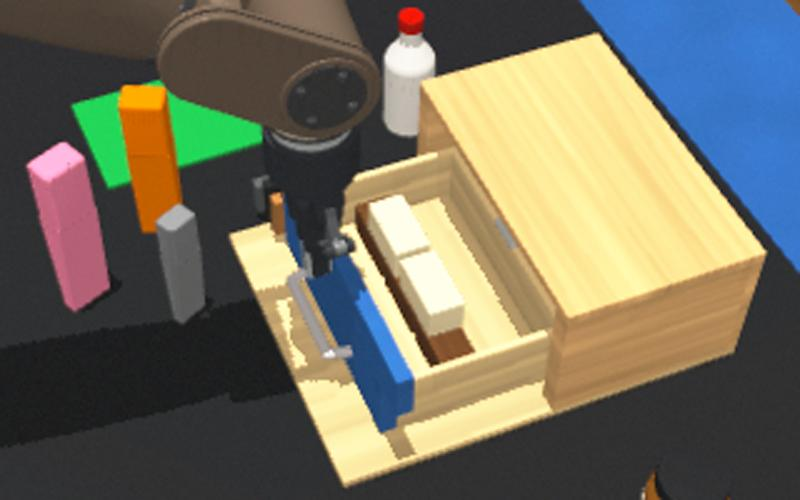

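The drawer has closed about 37 mm, past the pocket, and the stack (410,260) rides along intact. Continuing.

>>> {"api": "servo_tool", "payload": {"series": "-0.003 0 0 0 0 0 0;-0.005 0 0 0 0 0 0;-0.006 0 0 0 0 0 0;-0.007 0 0 0 0 0 0;-0.008 0 0 0 0 0 0;-0.008 0 0 0 0 0 0;-0.008 0 0 0 0 0 0;-0.008 0 0 0 0 0 0;-0.008 0 0 0 0 0 0;-0.008 0 0 0 0 0 0;-0.008 0 0 0 0 0 0;-0.007 0 0 0 0 0 0;-0.006 0 0 0 0 0 0;-0.005 0 0 0 0 0 0;-0.004 0 0 0 0 0 0;-0.003 0 0 0 0 0 0;-0.002 0 0 0 0 0 0;0 0 0 0 0 0 0"}}

```text
time_s: 31.58
eef_pos: [0.6026, 0.0336, 0.1086]
tool_rot: [[-1.0, 0.019, 0.004], [0.019, 1.0, -0.0], [-0.004, -0.0, -1.0]]
force: [-0.4, 0.1, -0.9]
grip_width: -0.0001
```

```bash
python3 dr.py
```

```text
31.6333 [0.60258124 0.03363447 0.10874187] [-0.53992115  0.33941064 -0.65198864]
front ((619.1866455078125, 35.54170227050781), (301.3733215332031, 15.734413146972656), 89.04670715332031)
```

View pics/s17c.png

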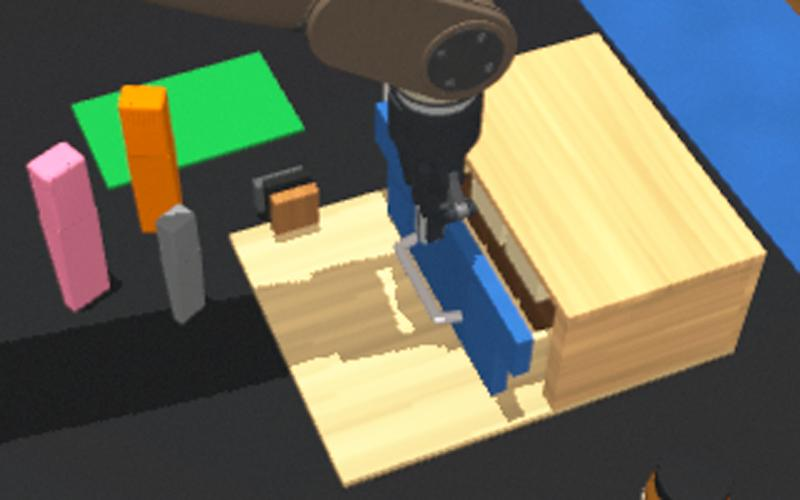

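The front is at about 32 mm remaining with the stack still ordered. Pushing slowly through the catch.

>>> {"api": "servo_tool", "payload": {"series": "-0.002 0 0 0 0 0 0;-0.003 0 0 0 0 0 0;-0.003 0 0 0 0 0 0;-0.003 0 0 0 0 0 0;-0.003 0 0 0 0 0 0;-0.003 0 0 0 0 0 0;-0.003 0 0 0 0 0 0;-0.003 0 0 0 0 0 0;-0.003 0 0 0 0 0 0;-0.002 0 0 0 0 0 0;-0.002 0 0 0 0 0 0;-0.001 0 0 0 0 0 0;0 0 0 0 0 0 0;0 0 0 0 0 0 0"}}

```text
time_s: 32.8
eef_pos: [0.6321, 0.0332, 0.1083]
tool_rot: [[-1.0, 0.019, 0.0], [0.019, 1.0, 0.0], [-0.0, 0.0, -1.0]]
force: [-4.8, 0.5, 3.9]
grip_width: -0.0002
```

```bash
python3 dr.py
```

```text
32.85 [0.63215186 0.03320245 0.10829656] [-5.82723232  0.63757988  3.073099  ]
front ((648.9974975585938, 35.17240905761719), (301.81829833984375, 16.300451278686523), 88.98157501220703)
```

View pics/s17c.png

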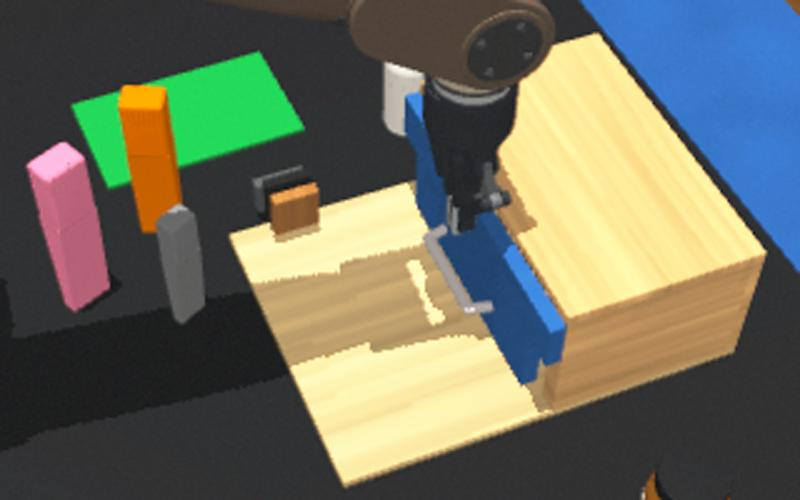

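>>> {"api": "servo_tool", "payload": {"series": "-0.001 0 0 0 0 0 0;-0.001 0 0 0 0 0 0;-0.001 0 0 0 0 0 0;-0.001 0 0 0 0 0 0;0 0 0 0 0 0 0"}}

```text
time_s: 33.27
eef_pos: [0.6321, 0.0332, 0.1083]
tool_rot: [[-1.0, 0.019, -0.012], [0.019, 1.0, 0.0], [0.012, -0.0, -1.0]]
force: [-17.4, -1.4, 12.4]
grip_width: -0.0002
```

```bash
python3 dr.py
```

```text
33.3167 [0.63210272 0.03321726 0.10834892] [-18.02590066  -1.02644671  11.36120564]
front ((649.7203369140625, 34.63493347167969), (299.62786865234375, 16.86552619934082), 88.89714050292969)
```

The drawer is hard against its stop: force rises with no motion. Retreating.

>>> {"api": "servo_tool", "payload": {"series": "0.004 0 0 0 0 0 0;0.006 0 0 0 0 0 0;0.015 0 0 0 0 0 0;0.025 0 0 0 0 0 0;0.025 0 -0.01 0 0 0 0;0.02 0 -0.03 0 0 0 0;0.02 0 -0.035 0 0 0 0;0 0 -0.035 0 0 0 0;0 0 -0.03 0 0 0 0;0 0 0 0 0 0 0;0 0 0 0 0 0 0;0 0 0 0 0 0 0"}}

```text
time_s: 34.32
eef_pos: [0.5215, 0.0354, 0.2474]
tool_rot: [[-1.0, 0.019, 0.003], [0.019, 1.0, 0.0], [-0.003, 0.0, -1.0]]
force: [0.1, -0.2, -1.0]
grip_width: -0.0001
```

```bash
python3 dr.py; python3 caddy.py
python3 - <<'E'
from h import *
c=cap('scene','f_scene.png')
for n in ('side','scene'):
    c=cap(n);P=cloud(c);x,y,z=[P[...,i] for i in range(3)];H,s,v=cv2.split(cv2.cvtColor(c['img'],cv2.COLOR_BGR2HSV))
    m=(H>100)&(H<122)&(s>150)&(z>.122)&(z<.145)&(x<.7)&(x>.4)&(abs(y)<.2); print('front',cv2.minAreaRect((P[m][:,:2]*1000).astype(np.float32)))
    m=(H>3)&(H<20)&(s>150)&(y<-.25)&(y>-.42)&(x>.4)&(x<.6)&(z>.01); q=P[m]; print('wedge z',q[:,2].max(),q.mean(0))
    m=(z>.12)&(z<.16)&(x>.67)&(x<.84)&(abs(y-.03)<.15); print('roof',cv2.minAreaRect((P[(z>.132)&(z<.15)&(x>.66)&(x<.9)&(abs(y)<.25)&(H>10)&(H<30)][:,:2]*1000).astype(np.float32)))
s=manip.observe(); print(s['eef_pos'],s['force'])
E
```

```text
34.3667 [0.52096778 0.03538946 0.24640662] [0.74265093 0.56641063 0.20614237]
front ((649.1347045898438, 35.407806396484375), (303.3721618652344, 16.497888565063477), 88.80364227294922)
scene ((510.9137268066406, -334.8406982421875), (104.95211029052734, 120.6346435546875), 81.9500503540039) 382
side ((510.41168212890625, -335.88677978515625), (104.41981506347656, 113.55072021484375), 82.0406494140625) 778
front ((648.8489379882812, 35.583984375), (303.60882568359375, 17.765567779541016), 88.9447250366211)
wedge z 0.13892852644210105 [ 0.50514334 -0.34166742  0.08212454]
roof ((752.53076171875, 35.15655517578125), (309.232421875, 185.69924926757812), 89.83805084228516)
front ((0.0, 0.0), (0.0, 0.0), 0.0)
wedge z 0.14183336016004336 [ 0.52044738 -0.33311196  0.09866663]
roof ((752.1146240234375, 34.275550842285156), (300.6245422363281, 189.63946533203125), 88.87017059326172)
[0.52106767 0.03532697 0.2465982 ] [0.16455067 0.44400493 0.0722064 ]
```

View pics/cad_side.png

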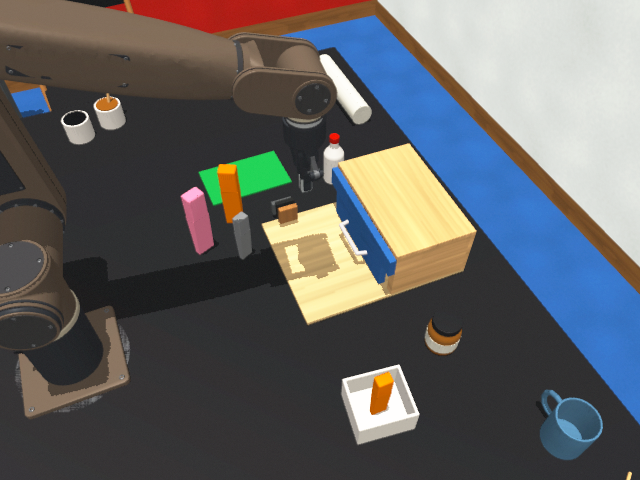

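View pics/f_scene.png

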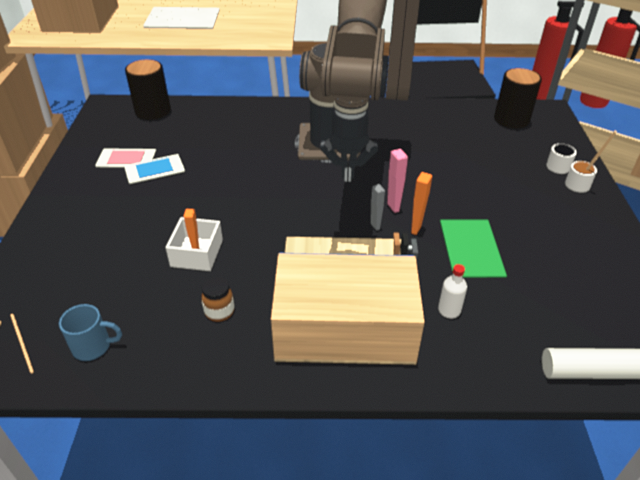

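The drawer front is flush with the cabinet, and the wedge stands in the caddy at (190,228) in the scene view. The glue (452,295) and jar (217,300) are where they started. Handing in.

```bash
python3 -c "
from rig import manip
print(manip.hand_in())"
```

```text
the job is handed in; nothing more can be done
None
```

I handed the job in at about 34 s with every step carried out; no verdict was reported. One thing is unconfirmed: the stack cannot be seen now that the drawer is shut.

- **Blocks:** there were only two pale blocks. Both lay flat on the dark row, about 1 mm from their places over the joints (y about +35.5 and −37 mm).
- **Wedge:** I rocked it by turns towards the cabinet and back. It came out with at most about 12 N of upward pull at the checks between moves, and the cabinet top never rose. It stands foot down near the middle of the caddy, let go, and the caddy has not moved.
- **Drawer:** I pushed it through the catch to a hard stop, where the force rose to 18 N without further movement. It stayed there after I backed off, and its front looks flush with the cabinet. The camera put the front's travel at about 170 of the 172 mm, within measuring error.
- **Stack:** it was last seen in order with about 32 mm left to close. I pushed the rest slowly, at about 36 mm/s.
- **Glue and jar:** neither was touched, and both look unmoved in the last images.

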